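# Stand two cases on edge and push the stamped one to the dispatch stop

## Robot

A 6-joint arm with a two-finger parallel gripper is mounted at the origin on a cart in front of the work surface, level with it; the furniture and walls round the work are solid. World frame = base frame: x ahead of the robot, y to its left, z up, the work surface at z = 0. Lengths are in m, angles in degrees, forces in N, time in s.
With the tool pointing down it reaches from about 0.25 to 0.85 m from the base axis. Payload 12.5 kg.
Tool frame: the origin (TCP) lies on the centre line of the jaws, within the pads' length; the fingertips stand 25 mm ahead of it and the grasp point (between the pads) lies 6 mm ahead of it; z points along the fingers, y is the line along which they close (so a half turn about z gives the same grasp; the last joint's range is limited). The gripper opens to 93 mm and grips with 3 to 60 N. Pads are 15 mm wide; open, the fingers measure 128 mm over their backs; the gripper's body (75 mm by 188 mm) begins 65 mm behind the grasp point.
Start: joints at [-68.904, 20.094, 94.641, -0, 65.266, -4.847], TCP at [0.241, -0.495, 0.244] pointing down, gripper open.
Joint ranges: [-157.81, 157.81], [-45, 120.19], [0.68, 151.7], [-89.99, 269.99], [4.06, 180], [-164.3, 164.3]. Speed limits (degrees/s): [127.2, 127.2, 159.86, 180, 180, 180].

## Interface

Orientations are given as a 3x3 rotation matrix whose columns are the frame's x, y, z axes.
In Python, from workcell import env gives the robot as it stands.
- The arm moves only by the shell command python3 steer.py 'ROWS' [FORCE]. ROWS is a JSON list of rows, 1 to 10 of them, each of 7 numbers: a rotation vector rx, ry, rz in degrees, then dx, dy, dz in m, then the finger opening in m; each row is the pose to reach, as a shift and turn from the pose commanded when the command began, along the tool's axes at that moment; what a row does not reach only later rows make up. A row lasts 1/10 s, in which the tool goes at most 0.05 m and 8.59 degrees, less where a joint would pass 70% of its speed; a pose out of reach is approached as far as the arm can. The fingers move at their own pace and stop on an object; FORCE is the grip in N (left out, the last holds). Time passes only in rows, so rows that do not move let the fingers close. It prints the time, the measured TCP pose, the force, the opening and the grip force at its end.
- env.get_state(): the state, without advancing time (a new reading comes with each control period).
- env.capture(name): name is "scene" or "side" or "wrist"; returns the picture (480x640x3 uint8, red, green, blue); there is no depth.
- env.get_calibration(name): a dict with "camera_matrix" (3x3 intrinsics, pixels), "k1" (the pictures are not rectified: a ray, as slopes to the right and down, at radius r is drawn at 1 + k1 r^2 times it, then the intrinsics apply), "view" (4x4, takes a point from world to camera coordinates). Camera axes: x right, y down, z forward; pixel columns grow to the right and rows downward; lengths in m; the calibration is good to about 2 mm. A picture is of the moment at which its call begins: read the wrist's pose just before it. get_calibration takes no time and is no camera call; for the wrist camera it gives the pose at the moment of the call.
- env.finish_job(): hands the job in; it is judged then, once.
The state is a dict: "clock": time; "qpos": joint angles; "qd": joint speeds; "joint_efforts": joint torques, N m; "ee_pos": TCP position; "tcp_rot": TCP orientation; "contact_force": force on the tool from outside, world axes, zero at the start; "ft_torque": the same for the moment, N m; "grip_width": finger opening in m; "grip_force": force on a finger pad.
Only numpy, scipy, OpenCV 4.12 (cv2) and the standard library are available. Lean on these libraries where they do the work, as an engineer would, in place of code of your own. Each camera call takes 0.05 s, during which the arm holds its last target. There are 200 camera calls.

## Task

Two look-alike cases lie flat on the front plate of the roller unit; one of them carries the inspector's stamp underneath. With the fingertips under its front ledge, tip each case up and over until it stands on its back edge and shows its underside; then push the stamped one, still standing with the stamp facing you, straight back over the rollers until it is flat and square against the stop, and leave the other standing on the plate. Do not grasp, lift or drop a case or let one fall over, and do not disturb the things around.

Things in the scene. Friction and masses are not known exactly. Their poses are not given: they have to be found in the camera images.
- outfeed: roller unit fixed on the bench, 310 mm deep (x), 500 mm wide (y). Origin: centre of its underside on the bench; x from front (robot's side) to back, y left, z up. In front a flat steel plate with the two cases, one in the left half (y > 0), one in the right (y < 0); behind it six thin free-turning rollers, then the stop. Side cheeks 6 mm high at y = +-247 mm
- plate (a point): middle of the front plate's top, 25 mm above the bench, axes as the unit's. The plate reaches 97 mm to front and back of it (unit x = -169 to +25 mm) and 243 mm to either side
- stop (a point): middle of the stop's face at roller height (unit x = 124 mm); axes as the unit's. The upright aluminium stop runs the unit's whole width, 30 mm high above the rollers. A standing case pushed home has its lid flat against it and its underside (origin) 52 mm in front of the face. Six rollers, 14 mm thick, axes along y, every 16 mm, tops level with the plate within 1 mm
- stamped_case: the case WITH the stamp underneath (dark ring 78 mm across, tick inside); else as the other: closed flat case, 52 mm thick: aluminium base, grey wall, black lid. Origin: centre of its underside; x depth (front, robot's side, -x), y width, z from underside to lid. 110 (x) x 140 mm (y). Rests on 2 skids along x at y = +-63 mm, 5 mm proud of the base, and pivots on its back edge, x = +55 mm. 0.5 kg.
- plain_case: the case WITHOUT a stamp; else as the other: closed flat case, 52 mm thick: aluminium base, grey wall, black lid. Origin: centre of its underside; x depth (front, robot's side, -x), y width, z from underside to lid. 110 (x) x 140 mm (y). Rests on 2 skids along x at y = +-63 mm, 5 mm proud of the base, and pivots on its back edge, x = +55 mm. 0.5 kg.
- stamped_ledge (a point): stamped case: lower outer edge, middle, of the lid's ledge on the front. The ledge, 128 mm wide (y), 10 mm thick, stands 14 mm out of the front wall; its underside is 41 mm above the case's, so fingertips tilted 30 degrees fit under it. Raised by it, the case falls back if let go below 70 degrees and goes on to stand on its back edge (x axis straight down) beyond 76. End walls: latches 4 mm proud.
- plain_ledge (a point): plain case: lower outer edge, middle, of the lid's ledge on the front. The ledge, 128 mm wide (y), 10 mm thick, stands 14 mm out of the front wall; its underside is 41 mm above the case's, so fingertips tilted 30 degrees fit under it. Raised by it, the case falls back if let go below 70 degrees and goes on to stand on its back edge (x axis straight down) beyond 76. End walls: latches 4 mm proud.
- gauge_block: bright steel gauge block, 9x30x20 mm, standing on the front plate between the two cases; origin at the centre of its underside
- electrode: graphite electrode on a square steel holder, 38x38x48 mm, on the bench left of the unit
- ring_gauge: steel ring gauge, 45 mm across, 16 mm high, on the bench left of the unit
- micrometer: micrometer, 50x115x16 mm, lying on the bench left of the unit, near the edge
- coffee_mug: white mug, 91 mm high, on the bench well left of the unit
- loupe: black eye loupe, 37 mm across, 34 mm high, on the bench left of the unit

How it is judged:
By the outcome, as a careful person would: the job done as asked, in the order asked, and still so for the second after the job is handed in, with the robot touching nothing.
It also fails if it takes over 61 s, if anything falls off the work surface, if the arm or the gripper's body presses on something with over 40 N, if the wrist force passes 120 N, or if a joint passes its speed limit or range.

## Working session

There is one attempt and no reset: what is moved stays moved. The work goes in short steps, Python scripts to look and compute and a shell command to move; the robot and the scene stay as the last step left them, time stands still between calls to the robot, and variables do not carry over. Pictures are saved under pics/ and viewed, at most 10 in all, crops included, and the job is handed in when it is done.

```bash
ls; mkdir -p pics; python3 - <<'E'
from workcell import env
import cv2
for n in ["scene","side"]:
    im=env.capture(n); cv2.imwrite(f"pics/{n}0.png",im[:,:,::-1]); c=env.get_calibration(n); print(n,c)
s=env.get_state(); print(s)
E
```

```text
pics
steer.py
workcell.py
scene {'camera_matrix': array([[578.06083892,   0.        , 324.00581302],
       [  0.        , 578.06083892, 230.23288249],
       [  0.        ,   0.        ,   1.        ]]), 'k1': -0.005453689920311666, 'view': array([[-0.69996483, -0.71417558,  0.00157197,  0.45454715],
       [-0.54738081,  0.53507259, -0.64348393,  0.32989344],
       [ 0.45871939, -0.45127659, -0.76545801,  0.92348951],
       [ 0.        ,  0.        ,  0.        ,  1.        ]])}
side {'camera_matrix': array([[533.51458806,   0.        , 322.88934669],
       [  0.        , 533.51458806, 246.92322241],
       [  0.        ,   0.        ,   1.        ]]), 'k1': -0.10599495561035088, 'view': array([[-0.94558214, -0.32538124, -0.00121078,  0.5796792 ],
       [-0.16618904,  0.48615017, -0.85792728,  0.14573491],
       [ 0.27974206, -0.81103949, -0.51376971,  0.92222571],
       [ 0.        ,  0.        ,  0.        ,  1.        ]])}
{'clock': 0.1, 'qpos': array([-6.89041165e+01,  2.01216726e+01,  9.46731169e+01,  2.38967015e-04,
        6.52663163e+01, -4.84844640e+00]), 'qd': array([-0.00255225, -0.08837883, -0.12631105,  0.07500591, -0.00523775,
        0.08583437]), 'joint_efforts': array([ 1.93862048e-03, -4.98026454e+01, -2.85701144e+01,  7.00833276e-02,
        2.39181257e-02, -2.41581961e-05]), 'ee_pos': array([ 0.24053325, -0.49429534,  0.24315232]), 'tcp_rot': array([[ 8.99220337e-01,  4.37495875e-01, -3.80329962e-04],
       [ 4.37496030e-01, -8.99219790e-01,  9.96383702e-04],
       [ 9.39135303e-05, -1.06236134e-03, -9.99999431e-01]]), 'contact_force': array([ 0.27466498, -0.31061439, -0.39599545]), 'ft_torque': array([-0.02817096,  0.01622918, -0.02678526]), 'grip_force': 0.0, 'grip_width': 0.09282645794397068}
```
View pics/scene0.png

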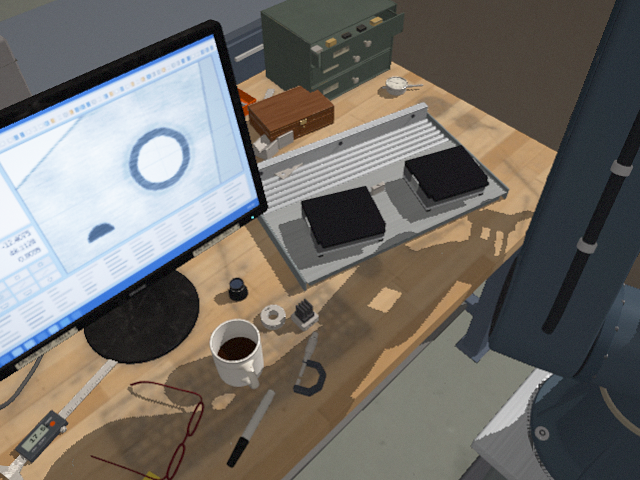

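View pics/side0.png

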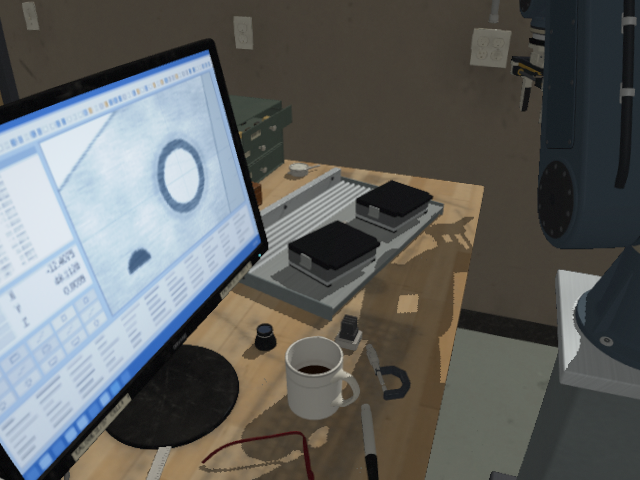

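The scene view shows the left case at about (343,218) and the right at (447,174), with the gauge block between them near (378,187). The unit's front corners are at about (306,285) and (508,190). Next I'll enlarge both views.

```bash
python3 - <<'E'
import cv2
a=cv2.imread("pics/scene0.png")[95:295,250:515]; cv2.imwrite("pics/c1.png",cv2.resize(a,None,fx=3,fy=3,interpolation=cv2.INTER_CUBIC))
a=cv2.imread("pics/side0.png")[165:315,245:445]; cv2.imwrite("pics/c2.png",cv2.resize(a,None,fx=4,fy=4,interpolation=cv2.INTER_CUBIC))
E
```

View pics/c1.png

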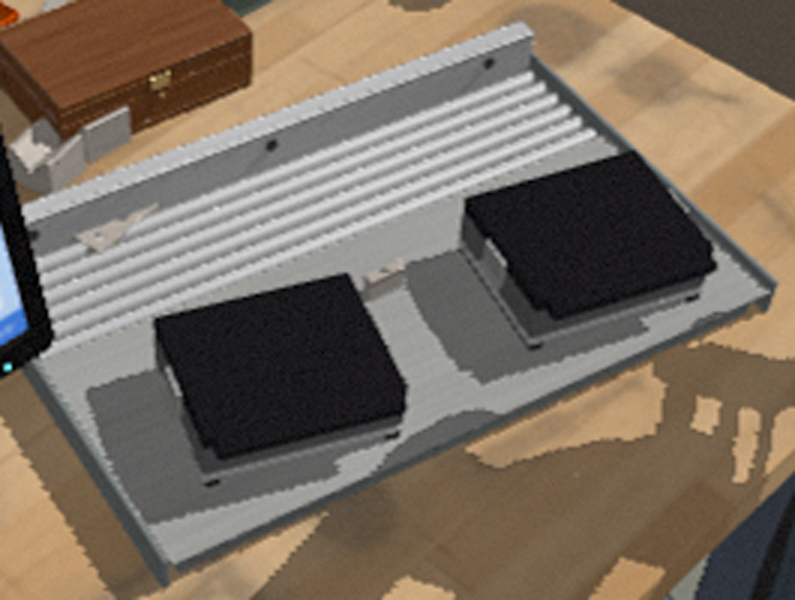

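View pics/c2.png

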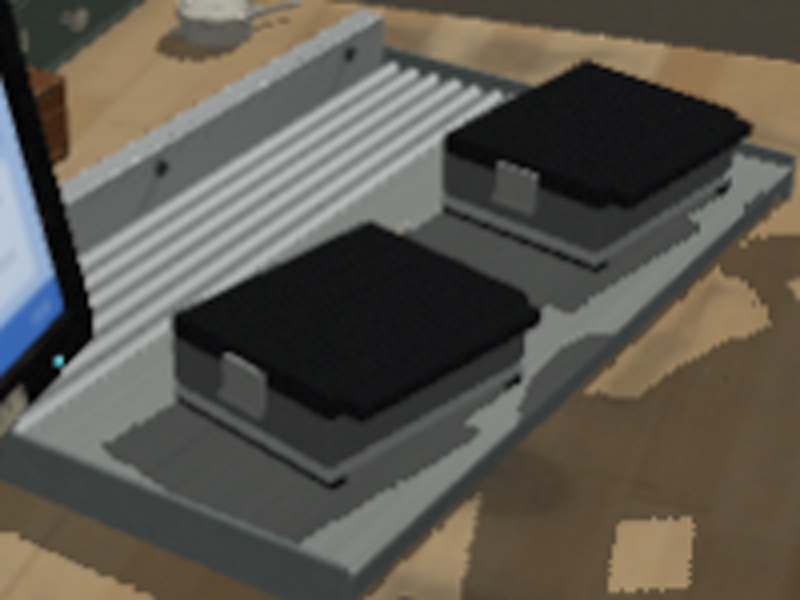

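The enlarged crops resolve the lid corners, the skid ends, the unit's corners and the end of the stop. I'll triangulate those points.

```bash
cat > h.py <<'E'
from workcell import env
import numpy as np, cv2
from scipy.optimize import least_squares
def project(P,c):
    p=np.atleast_2d(P)@c["view"][:3,:3].T+c["view"][:3,3]; s=p[:,:2]/p[:,2:]
    s=s*(1+c["k1"]*(s**2).sum(1,keepdims=True)); K=c["camera_matrix"]
    return s*[K[0,0],K[1,1]]+K[:2,2]
def tri(obs):  # list of (calib,uv)
    f=lambda P:np.concatenate([project(P,c)[0]-uv for c,uv in obs])
    r=least_squares(f,[.5,-.1,.05]); return r.x,np.abs(r.fun).max()
E
cat > m1.py <<'E'
from h import *
cs,cd=env.get_calibration("scene"),env.get_calibration("side")
pts={"uFL":((165,572),(350,573)),"uFR":((776,286),(795,160)),"stopR":((531,28),(380,14)),
"L_BL":((157,320),(175,320)),"L_BR":((348,275),(370,223)),"L_nFL":((205,443),(335,412)),"L_lFL":((219,459),(363,416)),"L_lFR":((405,385),(538,312)),"L_sL":((212,483),(335,487)),"L_sR":((395,436),(518,382)),
"R_BL":((465,202),(445,143)),"R_BR":((633,153),(590,63)),"R_nFL":((540,303),(605,203)),"R_lFL":((552,319),(625,206)),"R_lFR":((713,245),(750,128)),"R_sL":((535,346),(600,269)),"R_sR":((697,297),(727,187))}
for k,(a,b) in pts.items():
    P,e=tri([(cs,np.array([250+a[0]/3-.33,95+a[1]/3-.33])),(cd,np.array([245+b[0]/4-.37,165+b[1]/4-.37]))]); print(k,P.round(4),round(e,2))
E
python3 m1.py
```

```text
uFL [0.5393 0.1599 0.0308] 1.09
uFR [ 0.4146 -0.3236  0.0255] 0.14
stopR [ 0.7035 -0.3981  0.0527] 0.22
L_BL [0.6691 0.0428 0.0695] 0.14
L_BR [ 0.6071 -0.077   0.0727] 0.37
L_nFL [0.5708 0.0928 0.0682] 0.19
L_lFL [0.5554 0.0963 0.0706] 0.34
L_lFR [ 0.5104 -0.0319  0.0669] 2.29
L_sL [0.572  0.0863 0.0212] 0.23
L_sR [ 0.5127 -0.0258  0.0249] 0.01
R_BL [ 0.6002 -0.1929  0.0678] 0.08
R_BR [ 0.5432 -0.3117  0.0763] 0.16
R_nFL [ 0.5    -0.1542  0.0664] 0.53
R_lFL [ 0.486  -0.1476  0.0686] 0.28
R_lFR [ 0.4455 -0.2801  0.0673] 2.43
R_sL [ 0.4992 -0.1565  0.0233] 0.03
R_sR [ 0.448  -0.2746  0.0252] 0.18
```

```bash
cat > m2.py <<'E'
exec(open("m1.py").read().split("for k,")[0])
X={"BL":(55,70,52),"BR":(55,-70,52),"nFL":(-55,70,51),"lFL":(-69,64,51),"sL":(-55,63,0),"sR":(-55,-63,0)}
for s in "LR":
    def f(q):
        r=[];R=cv2.Rodrigues(np.array([0,0,q[3]]))[0]
        for k,p in X.items():
            a,b=pts[s+"_"+k]; P=R@(np.array(p)/1e3)+q[:3]
            r+=[project(P,cs)[0]-(250+a[0]/3-.33,95+a[1]/3-.33),project(P,cd)[0]-(245+b[0]/4-.37,165+b[1]/4-.37)]
        return np.concatenate(r)
    r=least_squares(f,[.55,-.1,.025,-.4]); print(s,r.x.round(4),np.degrees(r.x[3]).round(1),"\n",r.fun.round(1))
E
python3 m2.py
```

```text
L [ 0.5904  0.0059  0.0193 -0.4543] -26.0 
 [-1.3 -0.7 -0.9 -0.4  0.4 -1.4  0.1 -0.1 -0.3 -0.7 -0.6 -1.2  0.4 -1.3
  0.2 -0.5  1.   1.5  1.9  1.4 -0.2  1.4 -0.3  2.1]
R [ 0.5238 -0.2362  0.0192 -0.394 ] -22.6 
 [-0.3 -1.3 -0.6 -1.4  0.9 -1.3 -1.2 -0.1 -0.6  0.2 -0.7 -1.2  1.4 -1.2
  1.2 -1.   0.6  1.8  0.8  1.7 -1.4  1.9 -0.5  2.6]
```

```bash
cat >> h.py <<'E'
from scipy.spatial.transform import Rotation as Ro
def toolR(yaw,p):
    y_,p_=np.radians([yaw,p]); z=np.array([np.cos(p_)*np.cos(y_),np.cos(p_)*np.sin(y_),-np.sin(p_)])
    x=np.array([np.sin(p_)*np.cos(y_),np.sin(p_)*np.sin(y_),np.cos(p_)])
    return np.c_[x,np.cross(z,x),z]
def goal(tip,yaw,p):   # tip = upper/front corner of the fingertips, world
    s=env.get_state(); R=toolR(yaw,p); t=np.array(tip)-R@[.0075,0,.025]
    R0=s["tcp_rot"]; print("rotvec",np.degrees(Ro.from_matrix(R0.T@R).as_rotvec()).round(1),"d",(R0.T@(t-s["ee_pos"])).round(4),"tcp",t.round(3))
def tipnow():
    s=env.get_state(); return s["ee_pos"]+s["tcp_rot"]@[.0075,0,.025]
E
python3 - <<'E'
from h import *
h=np.array([np.cos(np.radians(-24)),np.sin(np.radians(-24)),0])
goal(np.array([.463,-.211,.066])-.07*h+[0,0,.09],-24,30)
E
```

```text
rotvec [-26.1  56.   45.2] d [ 0.2626 -0.2304  0.0814] tcp [ 0.376 -0.172  0.162]
```

```bash
python3 steer.py '[[-8,17,14,0.08,-0.07,0.0,0.06],[-26.1,56,45.2,0.2626,-0.2304,0.0514,0.06],[-26.1,56,45.2,0.2626,-0.2304,0.0514,0.06],[-26.1,56,45.2,0.2626,-0.2304,0.0514,0.06],[-26.1,56,45.2,0.2626,-0.2304,0.0514,0.06],[-26.1,56,45.2,0.2626,-0.2304,0.0514,0.06],[-26.1,56,45.2,0.2626,-0.2304,0.0514,0.06],[-26.1,56,45.2,0.2626,-0.2304,0.0514,0.06],[-26.1,56,45.2,0.2626,-0.2304,0.0514,0.06],[-26.1,56,45.2,0.2626,-0.2304,0.0514,0.06]]'
python3 - <<'E'
from h import *
s=env.get_state(); print(s["qpos"].round(1), s["clock"], s["tcp_rot"].round(3), tipnow().round(3))
goal(tipnow(),-24,30)
E
```

```text
clock: 1.1
ee_pos: [0.3811, -0.1826, 0.1994]
tcp_rot: [[0.645, -0.19, 0.74], [-0.078, -0.98, -0.183], [0.76, 0.06, -0.647]]
contact_force: [0.7, 0.4, 0.1]
grip_width: 0.06
grip_force: 0.0
[-46.4   2.  143.3 111.4  26.1 -50.4] 1.1 [[ 0.645 -0.19   0.74 ]
 [-0.078 -0.98  -0.183]
 [ 0.76   0.06  -0.647]] [ 0.404 -0.188  0.189]
rotvec [-8.7  9.9 10.3] d [-0.0037 -0.0054  0.002 ] tcp [ 0.381 -0.177  0.195]
```

```bash
python3 steer.py '[[-8.7,9.9,10.3,-0.0037,-0.0054,0.002,0.06],[-8.7,9.9,10.3,-0.0037,-0.0054,0.002,0.06],[-8.7,9.9,10.3,-0.0037,-0.0054,0.002,0.06],[-8.7,9.9,10.3,-0.0037,-0.0054,0.002,0.06]]'
python3 - <<'E'
from h import *
im=env.capture("wrist"); cv2.imwrite("pics/w1.png",im[:,:,::-1])
s=env.get_state(); print(s["qpos"].round(1), s["clock"], tipnow().round(3))
c=env.get_calibration("wrist"); V=c["view"]; Cw=-V[:3,:3].T@V[:3,3]; R=s["tcp_rot"]
print("cam in tool",(R.T@(Cw-s["ee_pos"])).round(3),"axes",(V[:3,:3]@R).round(2))
goal(tipnow(),-24,30)
E
```

```text
clock: 1.5
ee_pos: [0.3807, -0.1781, 0.1947]
tcp_rot: [[0.458, -0.409, 0.789], [-0.204, -0.913, -0.354], [0.865, 0.002, -0.501]]
contact_force: [0.4, 0.8, 0.3]
grip_width: 0.0596
grip_force: 0.0
[-39.3   8.  149.8 159.2  38.7 -81.1] 1.55 [ 0.403 -0.189  0.188]
cam in tool [ 0.079 -0.001 -0.141] axes [[ 0.    1.    0.  ]
 [-0.96  0.   -0.28]
 [-0.28 -0.    0.96]]
rotvec [ 0.4  0.1 -0.2] d [-0.0001  0.0002  0.    ] tcp [ 0.38  -0.178  0.194]
```

View pics/w1.png

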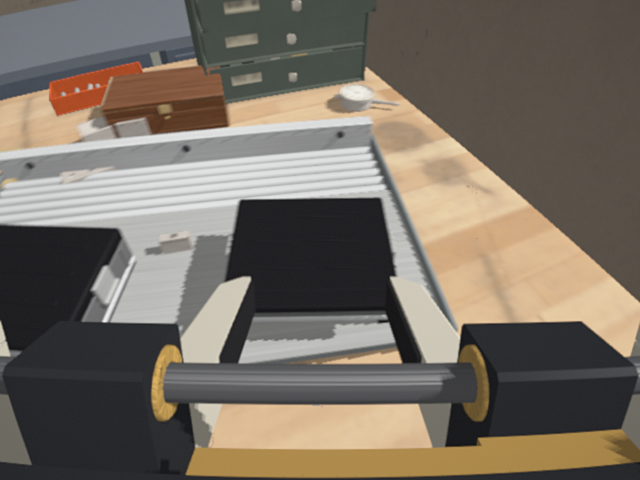

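The wrist view shows the right case straight ahead and square to the tool. Its lid's back corners are at (240,199) and (382,199), and the ledge's front edge is near row 311. The unit's right cheek and the gauge block (174,242) are also visible.

```bash
python3 - <<'E'
exec(open("m1.py").read().split("for k,")[0])
cw=env.get_calibration("wrist")
for k,uv in {"R_BL":(240,199.5),"R_BR":(382,198.5),"L_BR":(121,231)}.items():
    a,b=pts[k]; A=(cs,np.array([250+a[0]/3-.33,95+a[1]/3-.33]));B=(cd,np.array([245+b[0]/4-.37,165+b[1]/4-.37])); W=(cw,np.array(uv))
    for n,o in (("sw",[A,W]),("dw",[B,W]),("all",[A,B,W])):
        P,e=tri(o); print(k,n,P.round(4),round(e,2))
    print(project(P,cw).round(1))
# model prediction of lid front edge in wrist for case guesses
for z0 in (.019,.025):
  for yaw in (-24,-25.5):
    R=cv2.Rodrigues(np.array([0,0,np.radians(yaw)]))[0]
    C=np.array([.5735,-.2535,z0])-R@[.055,0,0]
    print(z0,yaw,project(np.array([R@(np.array(p)/1e3)+C for p in [(55,70,52),(55,-70,52),(-69,64,51),(-69,-64,51),(-69,-64,41)]]),cw).round(1).tolist())
E
python3 - <<'E'
import cv2
a=cv2.imread("pics/w1.png")[180:350,200:427]; cv2.imwrite("pics/c3.png",cv2.resize(a,None,fx=3.5,fy=3.5,interpolation=cv2.INTER_CUBIC))
E
```

```text
R_BL sw [ 0.6003 -0.1915  0.0732] 1.47
R_BL dw [ 0.602  -0.1919  0.0715] 1.47
R_BL all [ 0.6011 -0.1917  0.0717] 1.43
[[240.  200.7]]
R_BR sw [ 0.5491 -0.3214  0.0689] 0.64
R_BR dw [ 0.5446 -0.3182  0.0738] 0.31
R_BR all [ 0.5456 -0.3186  0.0727] 0.84
[[381.7 198.8]]
L_BR sw [ 0.608  -0.0785  0.071 ] 0.36
L_BR dw [ 0.6079 -0.0787  0.0716] 0.37
L_BR all [ 0.6079 -0.0786  0.0713] 0.48
[[120.9 231. ]]
0.019 -24 [[237.8, 201.3], [380.8, 200.8], [224.4, 311.0], [390.8, 310.3], [389.1, 317.1]]
0.019 -25.5 [[238.1, 200.1], [381.0, 202.0], [220.6, 309.0], [386.8, 312.1], [385.2, 319.0]]
0.025 -24 [[236.9, 196.7], [381.5, 196.2], [223.0, 306.7], [391.8, 306.0], [390.1, 313.0]]
0.025 -25.5 [[237.2, 195.5], [381.7, 197.4], [219.2, 304.8], [387.8, 307.9], [386.1, 314.9]]
```

View pics/c3.png

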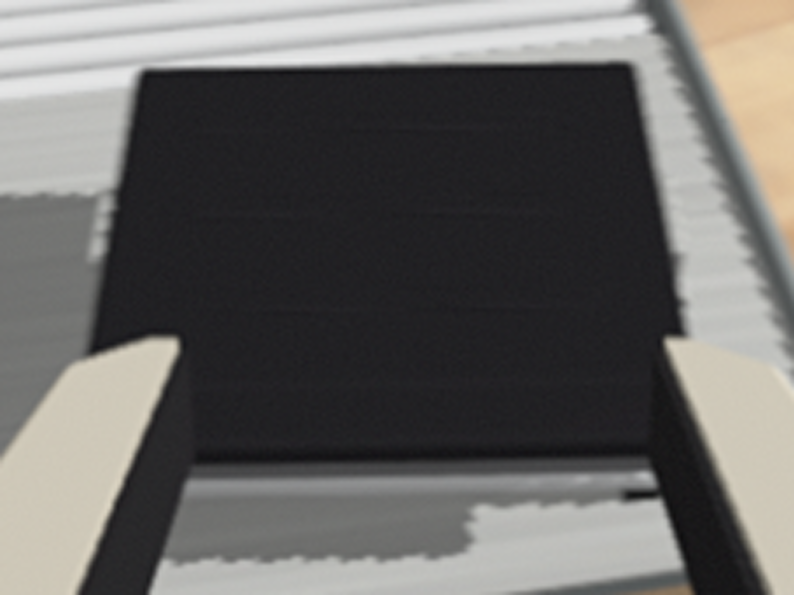

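The enlarged crop confirms this: the back edge runs (240,200)–(381,198.5) and the ledge's lower edge is at rows 312 to 311. That gives a case yaw of about -23.5° and a ledge edge at about (0.460, -0.205, 0.064).

```bash
python3 - <<'E'
from h import *
h=np.array([.917,-.399,0]); e=np.array([.460,-.205,.055])
goal(e-.035*h,-23.5,30); goal(e+.009*h,-23.5,30)
E
```

```text
rotvec [ 0.8  0.1 -0.4] d [-0.103  -0.0079  0.0873] tcp [ 0.405 -0.181  0.061]
rotvec [ 0.8  0.1 -0.4] d [-0.0809 -0.0086  0.1254] tcp [ 0.445 -0.198  0.061]
```

```bash
python3 steer.py '[[0.8,0.1,-0.4,-0.03,-0.004,0.02,0.06],[0.8,0.1,-0.4,-0.06,-0.006,0.045,0.06],[0.8,0.1,-0.4,-0.09,-0.008,0.07,0.06],[0.8,0.1,-0.4,-0.103,-0.008,0.087,0.06],[0.8,0.1,-0.4,-0.103,-0.008,0.087,0.06],[0.8,0.1,-0.4,-0.103,-0.008,0.087,0.06]]'
python3 - <<'E'
from h import *
im=env.capture("side"); a=im[160:310,240:500,::-1]; cv2.imwrite("pics/s2.png",cv2.resize(a,None,fx=3,fy=3,interpolation=cv2.INTER_CUBIC))
s=env.get_state(); print(s["qpos"].round(1),s["clock"],tipnow().round(4))
h=np.array([.917,-.399,0]); e=np.array([.460,-.205,.055]); goal(e+.009*h,-23.5,30)
E
```

```text
clock: 2.15
ee_pos: [0.4058, -0.1798, 0.0622]
tcp_rot: [[0.462, -0.39, 0.797], [-0.197, -0.921, -0.336], [0.865, -0.002, -0.502]]
contact_force: [-0.4, -0.2, 0.5]
grip_width: 0.0603
grip_force: 0.0
[-36.8  42.9 146.4 167.2  69.2 -92.3] 2.2 [ 0.4295 -0.1902  0.0581]
rotvec [-0.5 -0.1  0.2] d [0.0187 0.0016 0.0387] tcp [ 0.445 -0.198  0.061]
```

View pics/s2.png

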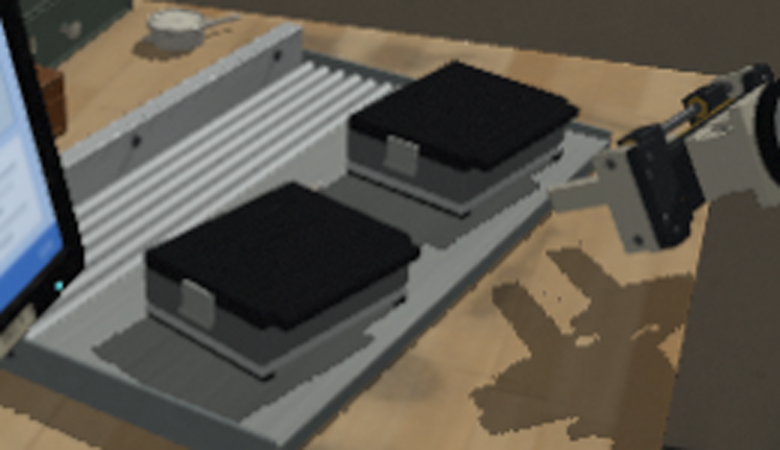

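The side view shows the fingertips (556,195 in the crop) in front of the right case, just below ledge height. I'll slide them under the ledge.

```bash
python3 steer.py '[[-0.5,-0.1,0.2,0,0.0016,0.006,0.06],[-0.5,-0.1,0.2,0.006,0.0016,0.016,0.06],[-0.5,-0.1,0.2,0.012,0.0016,0.028,0.06],[-0.5,-0.1,0.2,0.0187,0.0016,0.0387,0.06],[-0.5,-0.1,0.2,0.0187,0.0016,0.0387,0.06]]'
python3 - <<'E'
from h import *
s=env.get_state(); print(s["qpos"].round(1),s["clock"],tipnow().round(4))
E
```

```text
clock: 2.7
ee_pos: [0.4469, -0.1998, 0.0628]
tcp_rot: [[0.455, -0.4, 0.796], [-0.196, -0.917, -0.349], [0.869, 0.003, -0.495]]
contact_force: [0.2, 0.5, 0.2]
grip_width: 0.0601
grip_force: 0.0
[-34.4  41.5 140.6 169.5  62.4 -90.6] 2.7 [ 0.4702 -0.21    0.057 ]
```

```bash
cat >> h.py <<'E'
def tiprows(piv,yaw,ths,s=.010,pz=.025,dp=4,e0=(-.124,.041)):
    st=env.get_state(); R0=st["tcp_rot"]; h=np.array([np.cos(np.radians(yaw)),np.sin(np.radians(yaw)),0])
    for th in ths:
        t=np.radians(th); c,sn=np.cos(t),np.sin(t); u=c*e0[0]+sn*e0[1]; z=-sn*e0[0]+c*e0[1]
        p=max(30,th+dp); R=toolR(yaw,p); e=np.array([piv[0],piv[1],pz])+u*h+[0,0,z]
        T=e+s*R[:,2]-R@[.0075,0,.025]
        print(th,np.round(np.r_[np.degrees(Ro.from_matrix(R0.T@R).as_rotvec()),(R0.T@(T-st["ee_pos"]))],4).tolist())
E
python3 steer.py '[[0,0,0,0.0026,0,-0.0015,0.06],[0,0,0,0.0052,0,-0.003,0.06],[0,0,0,0.0052,0,-0.003,0.06]]'
python3 - <<'E'
from h import *
print(tipnow().round(4)); s=env.get_state(); print(s["contact_force"].round(2))
tiprows((.5735,-.2545),-23.5,[0,2,4])
E
```

```text
clock: 3.0
ee_pos: [0.4443, -0.1985, 0.0657]
tcp_rot: [[0.461, -0.4, 0.792], [-0.199, -0.916, -0.347], [0.865, 0.002, -0.502]]
contact_force: [0.4, 0.8, 0.8]
grip_width: 0.0597
grip_force: 0.3
[ 0.4676 -0.2086  0.0597]
[0.38 0.84 0.82]
0 [0.1194, 0.1303, 0.0428, 0.0012, -0.0001, -0.0006]
2 [0.1194, 0.1303, 0.0428, 0.0056, -0.0001, -0.0014]
4 [0.1194, 0.1303, 0.0428, 0.0101, -0.0001, -0.0021]
```

```bash
python3 steer.py '[[0,0,0,0.0028,0,-0.001,0.06],[0,0,0,0.0056,0,-0.0014,0.06],[0,0,0,0.0101,0,-0.0021,0.06],[0,0,0,0.0101,0,-0.0021,0.06]]'
python3 - <<'E'
from h import *
print(tipnow().round(4)); s=env.get_state(); print(s["contact_force"].round(2))
im=env.capture("wrist"); cv2.imwrite("pics/w2.png",im[:,:,::-1]); c=env.get_calibration("wrist")
g=cv2.cvtColor(im,cv2.COLOR_RGB2GRAY)[:, 310]; print("col310 edge rows", [int(r) for r in range(150,340) if abs(int(g[r])-int(g[r-1]))>20])
tiprows((.5735,-.2545),-23.5,[4,8,12,16,20,24,28])
E
```

```text
clock: 3.4
ee_pos: [0.4478, -0.1999, 0.0753]
tcp_rot: [[0.46, -0.4, 0.793], [-0.199, -0.917, -0.347], [0.865, 0.002, -0.502]]
contact_force: [-2.2, 1.9, -2.6]
grip_width: 0.0602
grip_force: 1.3
[ 0.4711 -0.2101  0.0692]
[-2.2   1.88 -2.56]
col310 edge rows [283, 284, 300, 301]
4 [0.1001, 0.1209, 0.0518, 0.0002, -0.0, -0.0006]
8 [0.1001, 0.1209, 0.0518, 0.0093, -0.0, -0.0016]
12 [0.1001, 0.1209, 0.0518, 0.0184, -0.0, -0.0019]
16 [0.1001, 0.1209, 0.0518, 0.0275, 0.0, -0.0015]
20 [0.1001, 0.1209, 0.0518, 0.0365, 0.0, -0.0005]
24 [0.1001, 0.1209, 0.0518, 0.0455, 0.0, 0.0011]
28 [0.101, -1.8791, 0.05, 0.0549, 0.0, 0.0031]
```

Contact: about -2.6 N in z, and the tips are about 10 mm higher. The case is lifting, so I'll carry on.

```bash
python3 steer.py '[[0.1,0.1,0,0.0047,0,-0.0011,0.06],[0.1,0.1,0,0.0093,0,-0.0016,0.06],[0.1,0.1,0,0.0139,0,-0.0018,0.06],[0.1,0.1,0,0.0184,0,-0.0019,0.06],[0.1,0.1,0,0.023,0,-0.0017,0.06],[0.1,0.1,0,0.0275,0,-0.0015,0.06],[0.1,0.1,0,0.032,0,-0.001,0.06],[0.1,0.1,0,0.0365,0,-0.0005,0.06],[0.1,0.1,0,0.041,0,0.0003,0.06],[0.1,0.1,0,0.0455,0,0.0011,0.06]]'
python3 - <<'E'
from h import *
print(tipnow().round(4)); s=env.get_state(); print(s["contact_force"].round(2),s["qpos"].round(0))
im=env.capture("side"); a=im[130:305,245:478,::-1]; cv2.imwrite("pics/s3.png",cv2.resize(a,None,fx=3,fy=3,interpolation=cv2.INTER_CUBIC))
tiprows((.5735,-.2545),-23.5,range(24,46,2))
E
```

```text
clock: 4.45
ee_pos: [0.4698, -0.2095, 0.1139]
tcp_rot: [[0.459, -0.399, 0.794], [-0.199, -0.917, -0.345], [0.866, 0.001, -0.5]]
contact_force: [1.6, 0.1, -3.2]
grip_width: 0.0603
grip_force: 1.2
[ 0.4931 -0.2196  0.1079]
[ 1.64  0.13 -3.18] [-33.  31. 138. 169.  49. -88.]
24 [0.0086, -0.0377, 0.0533, -0.0009, -0.0001, -0.0004]
26 [0.0086, -0.0377, 0.0533, 0.0035, -0.0001, 0.0007]
28 [0.0095, -2.0377, 0.0531, 0.0084, -0.0001, 0.0016]
30 [0.0104, -4.0377, 0.0529, 0.0133, -0.0001, 0.0027]
32 [0.0113, -6.0377, 0.0528, 0.0182, -0.0001, 0.004]
34 [0.0123, -8.0377, 0.0526, 0.023, -0.0001, 0.0055]
36 [0.0132, -10.0377, 0.0524, 0.0277, -0.0001, 0.0071]
38 [0.0141, -12.0377, 0.0522, 0.0324, -0.0001, 0.0089]
40 [0.015, -14.0377, 0.052, 0.037, -0.0001, 0.0109]
42 [0.0159, -16.0377, 0.0517, 0.0416, -0.0, 0.013]
44 [0.0169, -18.0377, 0.0515, 0.046, -0.0, 0.0153]
```

View pics/s3.png

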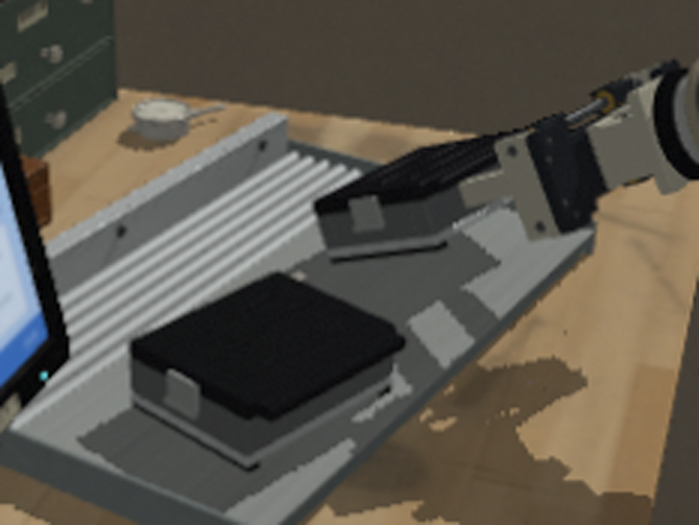

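The side view shows the case tipped about 24°. Its lower left back skid end (355,217) has not moved, so there is no sliding. I'll continue.

```bash
python3 steer.py '[[0,0,0,0.0044,0,0.0011,0.06],[0,-2,0,0.0093,0,0.002,0.06],[0,-4,0,0.0142,0,0.0031,0.06],[0,-6,0,0.0191,0,0.0044,0.06],[0,-8,0,0.0239,0,0.0059,0.06],[0,-10,0,0.0286,0,0.0075,0.06],[0,-12,0,0.0333,0,0.0093,0.06],[0,-14,0,0.0379,0,0.0113,0.06],[0,-16,0,0.0425,0,0.0134,0.06],[0,-18,0,0.0469,0,0.0157,0.06]]'
python3 - <<'E'
from h import *
print(tipnow().round(4)); s=env.get_state(); print(s["contact_force"].round(2),s["qpos"].round(0),s["clock"])
tiprows((.5735,-.2545),-23.5,range(44,66,2))
E
```

```text
clock: 5.5
ee_pos: [0.5036, -0.2243, 0.1468]
tcp_rot: [[0.683, -0.399, 0.612], [-0.296, -0.917, -0.268], [0.668, 0.001, -0.744]]
contact_force: [0.0, 2.6, -0.6]
grip_width: 0.06
grip_force: 0.6
[ 0.524  -0.2333  0.1332]
[ 0.01  2.59 -0.61] [-31.  20. 126. 144.   9. -60.] 5.5
44 [0.0777, 0.0874, 0.0308, -0.0001, -0.0002, -0.0001]
46 [0.0782, -1.9126, 0.0294, 0.0048, -0.0002, 0.0008]
48 [0.0787, -3.9126, 0.028, 0.0097, -0.0002, 0.002]
50 [0.0792, -5.9126, 0.0267, 0.0145, -0.0002, 0.0032]
52 [0.0797, -7.9126, 0.0253, 0.0193, -0.0002, 0.0047]
54 [0.0802, -9.9126, 0.0239, 0.0241, -0.0002, 0.0063]
56 [0.0806, -11.9126, 0.0225, 0.0288, -0.0002, 0.0081]
58 [0.0811, -13.9126, 0.0211, 0.0334, -0.0002, 0.01]
60 [0.0815, -15.9126, 0.0197, 0.038, -0.0002, 0.0121]
62 [0.0819, -17.9126, 0.0183, 0.0424, -0.0002, 0.0144]
64 [0.0823, -19.9126, 0.0169, 0.0468, -0.0002, 0.0168]
```

```bash
python3 steer.py '[[0,-1,0,0.0025,0,0.0004,0.06],[0,-2,0,0.0049,0,0.0009,0.06],[0,-3,0,0.0073,0,0.0015,0.06],[0,-4,0,0.0098,0,0.0021,0.06],[0,-5,0,0.0122,0,0.0027,0.06],[0,-6,0,0.0146,0,0.0033,0.06],[0,-7,0,0.017,0,0.004,0.06],[0,-8,0,0.0194,0,0.0048,0.06],[0,-9,0,0.0218,0,0.0056,0.06],[0,-10,0,0.0242,0,0.0064,0.06]]'
python3 - <<'E'
from h import *
print(tipnow().round(4)); s=env.get_state(); print(s["contact_force"].round(2),s["qpos"].round(0),s["clock"])
tiprows((.5735,-.2545),-23.5,range(54,92,3))
im=env.capture("side"); a=im[130:305,245:478,::-1]; cv2.imwrite("pics/s4.png",cv2.resize(a,None,fx=3,fy=3,interpolation=cv2.INTER_CUBIC))
E
```

```text
clock: 6.5
ee_pos: [0.5234, -0.2297, 0.1569]
tcp_rot: [[0.772, -0.392, 0.501], [-0.334, -0.92, -0.206], [0.542, -0.008, -0.841]]
contact_force: [-0.0, 1.0, -0.7]
grip_width: 0.0601
grip_force: 0.4
[ 0.5417 -0.2373  0.14  ]
[-0.04  1.01 -0.7 ] [-30.  20. 117.  22.  11.  62.] 6.5
54 [-0.6058, -0.7902, 0.0863, 0.0022, 0.0028, -0.0001]
57 [-0.6035, -3.7902, 0.1021, 0.0096, 0.0028, 0.0015]
60 [-0.6008, -6.7902, 0.1179, 0.0168, 0.0029, 0.0035]
63 [-0.5979, -9.7901, 0.1337, 0.024, 0.0029, 0.0058]
66 [-0.5947, -12.7901, 0.1494, 0.031, 0.0029, 0.0085]
69 [-0.5912, -15.7901, 0.1651, 0.0378, 0.003, 0.0116]
72 [-0.5875, -18.7901, 0.1808, 0.0445, 0.003, 0.0151]
75 [-0.5835, -21.79, 0.1964, 0.051, 0.0031, 0.0188]
78 [-0.5791, -24.79, 0.212, 0.0573, 0.0031, 0.023]
81 [-0.5746, -27.79, 0.2275, 0.0634, 0.0032, 0.0274]
84 [-0.5697, -30.7899, 0.243, 0.0692, 0.0032, 0.0322]
87 [-0.5645, -33.7899, 0.2585, 0.0748, 0.0033, 0.0372]
90 [-0.5591, -36.7899, 0.2739, 0.0801, 0.0034, 0.0426]
```

```bash
python3 steer.py '[[-0.3,-2,0.1,0.005,0.001,0.0005,0.06],[-0.5,-3.8,0.1,0.0096,0.002,0.0015,0.06],[-0.5,-5.3,0.1,0.0132,0.0025,0.0025,0.06],[-0.5,-6.8,0.1,0.0168,0.0025,0.0035,0.06],[-0.5,-8.3,0.1,0.0204,0.0025,0.0046,0.06],[-0.5,-9.8,0.1,0.024,0.0025,0.0058,0.06],[-0.5,-11.3,0.1,0.0275,0.0025,0.0071,0.06],[-0.5,-12.8,0.1,0.031,0.0025,0.0085,0.06],[-0.5,-14.3,0.1,0.0344,0.0025,0.01,0.06],[-0.5,-15.8,0.1,0.0378,0.0025,0.0116,0.06]]'
python3 - <<'E'
from h import *
print(tipnow().round(4)); s=env.get_state(); print(s["contact_force"].round(2),s["qpos"].round(0),s["clock"])
tiprows((.5735,-.2545),-23.5,range(69,92,3))
E
```

```text
clock: 7.55
ee_pos: [0.5582, -0.2464, 0.1679]
tcp_rot: [[0.878, -0.395, 0.272], [-0.379, -0.919, -0.113], [0.294, -0.004, -0.956]]
contact_force: [0.0, -0.1, 0.7]
grip_width: 0.06
grip_force: 0.0
[ 0.5715 -0.252   0.1462]
[ 0.04 -0.14  0.69] [-29.  25. 101.   3.  37.  82.] 7.55
69 [-0.2895, -0.0946, 0.1443, -0.0005, 0.0013, 0.0001]
72 [-0.2857, -3.0946, 0.1518, 0.0069, 0.0014, 0.0016]
75 [-0.2817, -6.0946, 0.1593, 0.0142, 0.0014, 0.0035]
78 [-0.2776, -9.0946, 0.1667, 0.0213, 0.0014, 0.0058]
81 [-0.2733, -12.0946, 0.1741, 0.0284, 0.0015, 0.0084]
84 [-0.269, -15.0946, 0.1813, 0.0353, 0.0015, 0.0114]
87 [-0.2645, -18.0946, 0.1886, 0.042, 0.0015, 0.0148]
90 [-0.2598, -21.0945, 0.1957, 0.0486, 0.0016, 0.0185]
```

```bash
python3 steer.py '[[0,-1,0,0.0025,0.0005,0.0005,0.06],[0,-2,0,0.005,0.0005,0.001,0.06],[0,-3,0,0.0075,0.0005,0.0016,0.06],[0,-4,0,0.01,0.0005,0.0022,0.06],[0,-5,0,0.0123,0.0005,0.0029,0.06],[0,-6,0,0.0147,0.0005,0.0036,0.06],[0,-7,0,0.0171,0.0005,0.0044,0.06],[0,-8,0,0.0194,0.0005,0.0051,0.06],[0,-9,0,0.0218,0.0005,0.0059,0.06],[0,-10,0,0.0241,0.0005,0.0067,0.06]]'
python3 - <<'E'
from h import *
print(tipnow().round(4)); s=env.get_state(); print(s["contact_force"].round(2),s["qpos"].round(0),s["clock"])
tiprows((.5735,-.2545),-23.5,range(78,92,3))
E
```

```text
clock: 8.55
ee_pos: [0.5807, -0.2576, 0.1684]
tcp_rot: [[0.911, -0.397, 0.113], [-0.394, -0.918, -0.048], [0.123, -0.001, -0.992]]
contact_force: [0.3, 0.3, 0.8]
grip_width: 0.06
grip_force: 0.0
[ 0.5904 -0.2617  0.1446]
[0.34 0.33 0.77] [-28.  31.  90.   1.  52.  85.] 8.55
78 [-0.0844, 0.9617, 0.1125, -0.003, 0.0001, -0.0005]
81 [-0.0814, -2.0383, 0.1147, 0.0044, 0.0001, 0.0008]
84 [-0.0784, -5.0383, 0.1168, 0.0117, 0.0001, 0.0026]
87 [-0.0754, -8.0383, 0.1189, 0.0189, 0.0001, 0.0047]
90 [-0.0723, -11.0383, 0.1209, 0.026, 0.0001, 0.0072]
```

```bash
python3 steer.py '[[0,-1.5,0,0.003,0,0.0005,0.06],[0,-3,0,0.006,0,0.001,0.06],[0,-4,0,0.0085,0,0.0018,0.06],[0,-4,0,0.0085,0,0.0018,0.06],[0,-4,0,0.0085,0,0.0018,0.06]]'
cat >> h.py <<'E'
def mosaic(name):
    a=env.capture("side")[110:310,245:445]; b=env.capture("scene")[80:280,250:515]; w=env.capture("wrist")
    m=np.zeros((600,800,3),np.uint8); m[:300,:300]=cv2.resize(a,(300,300)); m[:300,300:700]=cv2.resize(b,(400,300)); m[300:,:400]=cv2.resize(w,(400,300))
    cv2.imwrite(f"pics/{name}.png",m[:,:,::-1]); cv2.imwrite(f"pics/{name}_w.png",w[:,:,::-1])
E
python3 - <<'E'
from h import *
mosaic("m1"); print(tipnow(),env.get_state()["contact_force"])
E
```

```text
clock: 9.05
ee_pos: [0.5884, -0.2608, 0.1675]
tcp_rot: [[0.917, -0.397, 0.05], [-0.396, -0.918, -0.02], [0.054, -0.001, -0.999]]
contact_force: [0.0, -0.9, 0.2]
grip_width: 0.0596
grip_force: 0.0
[ 0.59644178 -0.26427067  0.14320365] [-0.18724449  0.44216774 -0.25911449]
```

View pics/m1.png

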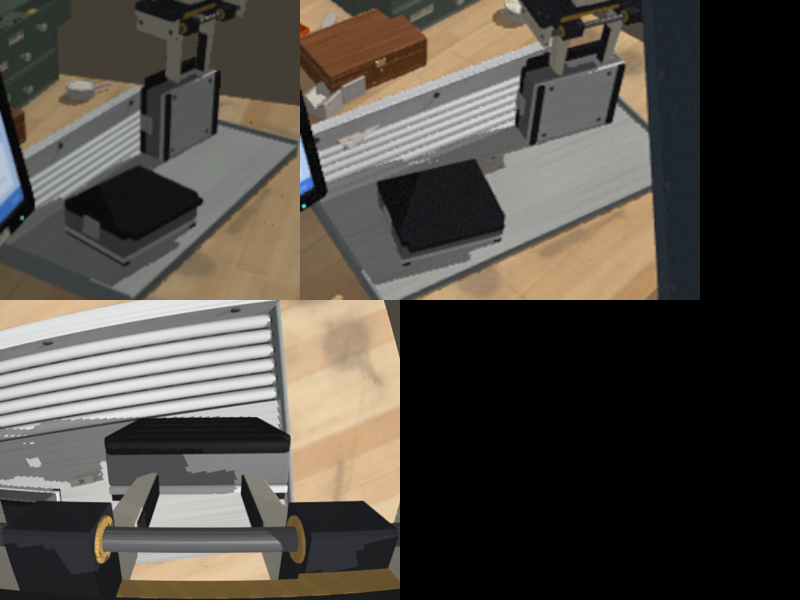

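The mosaic shows the right case standing on its back edge with no stamp on its underside, so it is the plain one and the left case is the stamped one. Next I'll retreat upwards, checking clearance to the monitor.

```bash
python3 steer.py '[[0,0,0,-0.003,0,-0.015,0.06],[0,0,0,-0.003,0,-0.05,0.06],[0,0,0,-0.003,0,-0.08,0.06],[0,0,0,-0.003,0,-0.08,0.06]]'
python3 - <<'E'
from h import *
cs,cd=env.get_calibration("scene"),env.get_calibration("side")
for a,b in (((265,212),(268,245)),((218,22),(213,40)),((198,290),(238,385))): print("mon",tri([(cs,np.array(a)),(cd,np.array(b))]))
h=np.array([.895,-.446,0]); e=np.array([.5275,.0373,.055])
s=env.get_state();print(s["ee_pos"],s["qpos"].round(0))
goal(e-.12*h+[0,0,.14],-26.5,60); goal(e-.07*h+[0,0,.13],-26.5,30)
E
```

```text
clock: 9.6
ee_pos: [0.5828, -0.2587, 0.2532]
tcp_rot: [[0.916, -0.397, 0.057], [-0.396, -0.918, -0.024], [0.062, -0.0, -0.998]]
contact_force: [-0.8, -0.1, 0.3]
grip_width: 0.0601
grip_force: 0.0
mon (array([0.66265808, 0.14248254, 0.12397676]), np.float64(1.4471776742298061))
mon (array([0.74493222, 0.12665447, 0.46256039]), np.float64(0.10832649388211735))
mon (array([ 0.68616231,  0.2913495 , -0.05609492]), np.float64(13.763380087051985))
[ 0.58284229 -0.25870216  0.25323155] [-28.  27.  83.   0.  67.  85.]
rotvec [-0.9 26.4  3. ] d [-0.3089 -0.2573  0.0212] tcp [0.403 0.099 0.213]
rotvec [-1.7 56.4  2.8] d [-0.2669 -0.2549  0.0458] tcp [0.442 0.08  0.191]
```

```bash
python3 steer.py '[[0,3,0,-0.035,-0.028,0.0,0.06],[-0.9,8,1,-0.075,-0.06,0.005,0.06],[-0.9,14,2,-0.115,-0.095,0.01,0.06],[-0.9,20,3,-0.155,-0.13,0.015,0.06],[-0.9,26,3,-0.195,-0.165,0.02,0.06],[-0.9,26.4,3,-0.235,-0.2,0.02,0.06],[-0.9,26.4,3,-0.275,-0.23,0.02,0.06],[-0.9,26.4,3,-0.3089,-0.2573,0.0212,0.06],[-0.9,26.4,3,-0.3089,-0.2573,0.0212,0.06]]'
python3 - <<'E'
from h import *
h=np.array([.895,-.446,0]); e=np.array([.5275,.0373,.055])
s=env.get_state();print(s["ee_pos"],s["qpos"].round(0)); goal(e-.07*h+[0,0,.13],-26.5,30)
E
```

```text
clock: 10.5
ee_pos: [0.4007, 0.0991, 0.2126]
tcp_rot: [[0.785, -0.437, 0.438], [-0.381, -0.899, -0.214], [0.488, 0.001, -0.873]]
contact_force: [-0.2, -0.0, 0.1]
grip_width: 0.0603
grip_force: 0.0
[0.40068366 0.09912203 0.21264399] [ 20.   2. 128. -38.  35. 164.]
rotvec [-0.4 30.8  0.5] d [ 0.0293 -0.0008  0.0412] tcp [0.442 0.08  0.191]
```

```bash
cat >> h.py <<'E'
YAW=-26.2; hL=np.array([np.cos(np.radians(YAW)),np.sin(np.radians(YAW)),0]); lL=np.array([-hL[1],hL[0],0])
BM=np.array([.639,-.018,.025]); W=.0195
def poseB(C,p,b,yaw=YAW,W=W):  # C: leading (right outer, upper) fingertip corner
    R=toolR(yaw,p)@Ro.from_euler("x",b,degrees=True).as_matrix()
    return R,np.array(C)-R@[.0075,W,.025]
def rel(R,t,lab=""):
    s=env.get_state(); R0=s["tcp_rot"]
    print(lab,np.r_[np.degrees(Ro.from_matrix(R0.T@R).as_rotvec()).round(1),(R0.T@(t-s["ee_pos"])).round(4)].tolist(),t.round(3))
def tipB(th,p,b,s=.010,lat=-.008,e0=(-.124,.041)):
    t=np.radians(th); c,sn=np.cos(t),np.sin(t); u=c*e0[0]+sn*e0[1]; z=-sn*e0[0]+c*e0[1]; P=np.radians(p)
    return poseB(BM+(u+s*np.cos(P))*hL+[0,0,z-s*np.sin(P)]+lat*lL,p,b)
E
python3 - <<'E'
from h import *
rel(*poseB((.48,.02,.22),60,32),"A"); rel(*poseB((.48,.02,.17),30,32),"B1")
E
```

```text
A [31.9, 0.8, 0.0, 0.0881, 0.0331, 0.0139] [0.461 0.033 0.244]
B1 [31.1, 30.0, -8.4, 0.0491, 0.033, 0.0657] [0.454 0.037 0.179]
```

```bash
python3 steer.py '[[8,0.2,0,0.022,0.008,0.0035,0.03],[16,0.4,0,0.044,0.016,0.007,0.004],[24,0.6,0,0.066,0.025,0.0105,0.004],[31.9,0.8,0,0.0881,0.0331,0.0139,0.004],[31.9,0.8,0,0.0881,0.0331,0.0139,0.004],[31.9,0.8,0,0.0881,0.0331,0.0139,0.004]]'
python3 - <<'E'
from h import *
s=env.get_state();print(s["ee_pos"],s["qpos"].round(0),s["clock"]); rel(*poseB((.48,.02,.20),45,32),"m");rel(*poseB((.48,.02,.17),30,32),"B1")
E
```

```text
clock: 11.1
ee_pos: [0.4431, 0.0492, 0.2293]
tcp_rot: [[0.819, -0.281, 0.5], [-0.384, -0.916, 0.114], [0.426, -0.286, -0.858]]
contact_force: [-0.3, 0.5, -0.0]
grip_width: 0.0164
grip_force: 0.0
[0.44309261 0.04916051 0.22925227] [ -5.  -1. 129.  22.  24.  88.] 11.1
m [12.8, 18.3, -7.6, 0.0113, 0.0125, 0.0157] [0.457 0.035 0.217]
B1 [12.4, 31.9, -14.1, -0.0079, 0.0228, 0.0467] [0.454 0.037 0.179]
```

```bash
python3 steer.py '[[7,5,-2,0.006,0.006,0.006,0.004],[12.8,9,-5,0.011,0.0125,0.01,0.004],[12.8,14,-7,0.0113,0.0125,0.0157,0.004],[12.8,18.3,-7.6,0.0113,0.0125,0.0157,0.004],[12.6,23,-10,0.005,0.016,0.026,0.004],[12.4,28,-12,-0.003,0.02,0.037,0.004],[12.4,31.9,-14.1,-0.0079,0.0228,0.0467,0.004],[12.4,31.9,-14.1,-0.0079,0.0228,0.0467,0.004],[12.4,31.9,-14.1,-0.0079,0.0228,0.0467,0.004]]'
python3 - <<'E'
from h import *
s=env.get_state();print(s["ee_pos"],s["qpos"].round(0),s["clock"]); rel(*poseB((.48,.02,.17),30,32),"B1")
e=BM-.124*hL-.008*lL
for dz,b,ds in ((.05,22,.04),(.030,20,.035),(.030,20,-.009)): rel(*poseB(e+[0,0,dz]-ds*hL,30,b),"B2")
E
```

```text
clock: 12.0
ee_pos: [0.4523, 0.0506, 0.1858]
tcp_rot: [[0.674, -0.001, 0.738], [-0.297, -0.916, 0.271], [0.676, -0.402, -0.618]]
contact_force: [0.5, -0.2, 0.7]
grip_width: 0.004
grip_force: 0.0
[0.45228223 0.05055948 0.18576759] [-14.   9. 141. 120.  30. -25.] 12.0
B1 [-2.9, 15.5, -8.1, 0.0006, 0.0153, 0.0012] [0.454 0.037 0.179]
B2 [-12.9, 16.2, -6.7, -0.0656, 0.0247, 0.0773] [0.465 0.068 0.084]
B2 [-14.9, 16.3, -6.5, -0.0753, 0.0341, 0.0932] [0.47  0.067 0.064]
B2 [-14.9, 16.3, -6.5, -0.0429, 0.0518, 0.1171] [0.51  0.048 0.064]
```

```bash
python3 steer.py '[[-1,6,-3,0,0.006,0,0.004],[-2,12,-6,0,0.012,0,0.004],[-4,15.5,-8,-0.01,0.016,0.01,0.004],[-7,16,-8,-0.025,0.019,0.03,0.004],[-10,16,-7,-0.045,0.022,0.055,0.004],[-12.9,16.2,-6.7,-0.0656,0.0247,0.0773,0.004],[-12.9,16.2,-6.7,-0.0656,0.0247,0.0773,0.004],[-12.9,16.2,-6.7,-0.0656,0.0247,0.0773,0.004]]'
python3 - <<'E'
from h import *
im=env.capture("wrist"); cv2.imwrite("pics/w5.png",im[:,:,::-1]); c=env.get_calibration("wrist"); np.savez("w5.npz",**c)
s=env.get_state();print(s["ee_pos"],s["qpos"].round(0),s["clock"])
e=BM-.124*hL-.008*lL
for dz,b,ds in ((.05,22,.04),(.030,20,.035),(.030,20,-.009)): rel(*poseB(e+[0,0,dz]-ds*hL,30,b),"B2")
# lid corner prediction vs dark blob
X=np.array([(55,70,52),(55,-70,52),(-69,64,51),(-69,-64,51),(-69,64,41),(-69,-64,41)])/1e3
R=cv2.Rodrigues(np.array([0,0,np.radians(YAW)]))[0]; C=BM-.055*hL
print(project(X@R.T+C,c).round(0).tolist())
m=((im.max(2)<50)*255).astype(np.uint8); cn,_=cv2.findContours(m,cv2.RETR_EXTERNAL,cv2.CHAIN_APPROX_SIMPLE)
for k in sorted(cn,key=cv2.contourArea)[-4:]: print(cv2.contourArea(k),cv2.approxPolyDP(k,5,True)[:,0].tolist())
E
```

```text
clock: 12.8
ee_pos: [0.4645, 0.0695, 0.0838]
tcp_rot: [[0.453, -0.116, 0.884], [-0.222, -0.975, -0.014], [0.863, -0.19, -0.468]]
contact_force: [0.4, -0.2, 0.7]
grip_width: 0.0042
grip_force: 0.0
[0.46486442 0.06880676 0.0848367 ] [  6.  39. 143. 187.  64. -77.] 12.85
B2 [-0.1, 0.2, -0.1, -0.0007, 0.0006, 0.0007] [0.465 0.068 0.084]
B2 [-2.1, 0.2, -0.1, -0.0155, 0.0052, 0.0148] [0.47  0.067 0.064]
B2 [-2.1, 0.2, -0.1, 0.0066, 0.0195, 0.05] [0.51  0.048 0.064]
[[322.0, 99.0], [517.0, 99.0], [263.0, 207.0], [503.0, 230.0], [268.0, 220.0], [500.0, 245.0]]
958.0 [[117, 230], [108, 243], [90, 248], [102, 268], [121, 264], [133, 251]]
4612.0 [[184, 0], [156, 0], [174, 61], [11, 107], [0, 117], [111, 85], [116, 103], [82, 112], [148, 98], [125, 118], [154, 93], [198, 81], [204, 63]]
9213.0 [[110, 130], [81, 143], [59, 143], [33, 127], [80, 113], [9, 134], [0, 124], [0, 284], [73, 230], [96, 185], [83, 165], [44, 165], [20, 131], [77, 144]]
28215.5 [[262, 189], [268, 214], [489, 237], [506, 212], [508, 102], [319, 101]]
```

```bash
python3 steer.py '[[-1,0.2,0,-0.007,0.001,0.007,0.004],[-2.1,0.2,-0.1,-0.0155,0.003,0.0148,0.004],[-2.1,0.2,-0.1,-0.0155,0.003,0.0148,0.004],[-2.1,0.2,-0.1,-0.01,0.006,0.024,0.004],[-2.1,0.2,-0.1,-0.0045,0.0095,0.0325,0.004],[-2.1,0.2,-0.1,0.001,0.013,0.041,0.004],[-2.1,0.2,-0.1,0.0066,0.017,0.05,0.004],[-2.1,0.2,-0.1,0.0075,0.0175,0.0515,0.004],[-2.1,0.2,-0.1,0.0075,0.0175,0.0515,0.004]]'
python3 - <<'E'
from h import *
s=env.get_state();print(s["ee_pos"],s["contact_force"].round(2),s["qpos"].round(0),s["clock"])
for th in (0,2,4,6,10): rel(*tipB(th,30,20,s=.012,lat=-.005),th)
E
```

```text
clock: 13.75
ee_pos: [0.5119, 0.0488, 0.0628]
tcp_rot: [[0.449, -0.151, 0.881], [-0.221, -0.974, -0.055], [0.866, -0.17, -0.47]]
contact_force: [-0.0, 0.8, 0.1]
grip_width: 0.004
grip_force: 0.0
[0.51185766 0.04877187 0.06276741] [-0.03  0.78  0.14] [  3.  42. 137. 187.  61. -79.] 13.75
0 [0.1, 0.0, -0.0, 0.0051, -0.0019, -0.0023] [0.512 0.05  0.069]
2 [0.1, 0.0, -0.0, 0.0096, -0.0022, -0.0031] [0.514 0.049 0.073]
4 [0.1, 0.0, -0.0, 0.0141, -0.0024, -0.0038] [0.515 0.048 0.077]
6 [0.1, 0.0, -0.0, 0.0186, -0.0026, -0.0043] [0.517 0.047 0.081]
10 [0.1, 0.0, -0.0, 0.0277, -0.0028, -0.0048] [0.52  0.046 0.089]
```

```bash
python3 steer.py '[[0,0,0,0.0025,-0.001,-0.0012,0.004],[0,0,0,0.0051,-0.0019,-0.0023,0.004],[0,0,0,0.0073,-0.002,-0.0027,0.004],[0,0,0,0.0096,-0.0022,-0.0031,0.004],[0,0,0,0.0119,-0.0023,-0.0035,0.004],[0,0,0,0.0141,-0.0024,-0.0038,0.004]]'
python3 - <<'E'
from h import *
s=env.get_state();print(s["ee_pos"],s["contact_force"].round(2),s["clock"])
im=env.capture("side"); cv2.imwrite("pics/s5.png",im[:,:,::-1])
for th,p,b in ((4,30,20),(8,30,20),(12,30,21),(16,30,22),(20,30,24),(24,31,26)): rel(*tipB(th,p,b,s=.012,lat=-.005),th)
E
```

```text
clock: 14.35
ee_pos: [0.5148, 0.0487, 0.0771]
tcp_rot: [[0.45, -0.151, 0.88], [-0.22, -0.974, -0.054], [0.866, -0.17, -0.471]]
contact_force: [-2.2, 1.1, -1.8]
grip_width: 0.004
grip_force: 1.3
[0.51481619 0.0487045  0.07713523] [-2.2  1.1 -1.8] 14.35
4 [0.1, 0.0, 0.0, -0.0001, 0.0004, 0.0003] [0.515 0.048 0.077]
8 [0.1, 0.0, 0.0, 0.009, 0.0001, -0.0005] [0.519 0.047 0.085]
12 [1.1, 0.0, 0.0, 0.0181, 0.0005, -0.0011] [0.522 0.044 0.094]
16 [2.1, 0.0, 0.0, 0.0272, 0.001, -0.0011] [0.526 0.042 0.101]
20 [4.1, 0.0, 0.0, 0.0363, 0.0023, -0.0008] [0.53  0.038 0.109]
24 [6.1, -0.9, 0.4, 0.0456, 0.0037, 0.0] [0.535 0.035 0.116]
```

```bash
python3 steer.py '[[0,0,0,0.0045,0.0002,-0.0001,0.004],[0,0,0,0.009,0.0002,-0.0005,0.004],[0.5,0,0,0.0135,0.0003,-0.0008,0.004],[1.1,0,0,0.0181,0.0005,-0.0011,0.004],[1.6,0,0,0.0227,0.0007,-0.0011,0.004],[2.1,0,0,0.0272,0.001,-0.0011,0.004],[3.1,0,0,0.0318,0.0016,-0.001,0.004],[4.1,0,0,0.0363,0.0023,-0.0008,0.004],[5.1,-0.4,0.2,0.041,0.003,-0.0004,0.004],[6.1,-0.9,0.4,0.0456,0.0037,0,0.004]]'
python3 - <<'E'
from h import *
s=env.get_state();print(s["ee_pos"],s["contact_force"].round(2),s["clock"],s["qpos"].round(0))
im=env.capture("side"); cv2.imwrite("pics/s6.png",im[:,:,::-1])
for th,p,b in ((24,31,26),(27,34,27),(30,37,28),(33,40,29),(36,42,30),(39,44,31),(42,46,32),(45,49,32)): rel(*tipB(th,p,b,s=.012,lat=-.005),th)
E
```

```text
clock: 15.4
ee_pos: [0.535, 0.0346, 0.1161]
tcp_rot: [[0.463, -0.059, 0.885], [-0.227, -0.972, 0.054], [0.857, -0.226, -0.463]]
contact_force: [1.3, 1.4, -3.4]
grip_width: 0.0039
grip_force: 1.1
[0.53503659 0.03464011 0.11614332] [ 1.33  1.38 -3.39] 15.4 [ -5.  32. 136. 171.  51. -73.]
24 [-0.1, -0.0, -0.0, -0.001, -0.0004, -0.0003] [0.535 0.035 0.116]
27 [0.9, -2.7, 1.3, 0.0067, 0.0005, 0.0004] [0.539 0.032 0.122]
30 [1.9, -5.4, 2.7, 0.0143, 0.0016, 0.0014] [0.543 0.03  0.128]
33 [2.9, -8.0, 4.1, 0.0218, 0.0029, 0.0029] [0.548 0.027 0.134]
36 [3.9, -9.7, 5.1, 0.0289, 0.0044, 0.0047] [0.553 0.024 0.138]
39 [4.9, -11.5, 6.2, 0.0359, 0.0061, 0.0069] [0.558 0.021 0.143]
42 [5.9, -13.2, 7.3, 0.0426, 0.0079, 0.0094] [0.563 0.017 0.147]
45 [5.9, -15.8, 8.7, 0.0496, 0.0094, 0.0124] [0.569 0.015 0.151]
```

```bash
python3 steer.py '[[0.7,-1.8,0.9,0.006,0.0005,0.0005,0.004],[1.3,-3.6,1.8,0.011,0.001,0.0011,0.004],[1.9,-5.4,2.7,0.0153,0.002,0.0017,0.004],[2.5,-7.1,3.6,0.0203,0.0027,0.0025,0.004],[3.2,-8.5,4.4,0.0252,0.0037,0.0038,0.004],[3.9,-9.7,5.1,0.0299,0.0047,0.005,0.004],[4.5,-10.9,5.8,0.0346,0.0058,0.0064,0.004],[5.2,-12.1,6.6,0.0392,0.007,0.008,0.004],[5.9,-13.2,7.3,0.0436,0.0083,0.0097,0.004],[5.9,-15.8,8.7,0.0506,0.0098,0.0127,0.004]]'
python3 - <<'E'
from h import *
s=env.get_state();print(s["ee_pos"],s["contact_force"].round(2),s["clock"],s["qpos"].round(0))
for th,p,b in ((45,49,32),(48,52,32),(51,55,32),(54,58,32),(57,61,31),(60,64,30)): rel(*tipB(th,p,b,s=.012,lat=-.005),th)
E
```

```text
clock: 16.45
ee_pos: [0.5683, 0.0145, 0.1508]
tcp_rot: [[0.679, -0.064, 0.731], [-0.333, -0.914, 0.23], [0.654, -0.4, -0.642]]
contact_force: [-0.5, 1.6, -1.1]
grip_width: 0.0041
grip_force: 0.6
[0.56832454 0.01453461 0.15078491] [-0.52  1.6  -1.14] 16.45 [-13.  23. 126. 120.  27. -22.]
45 [0.1, 0.2, -0.1, 0.0009, -0.0003, 0.0] [0.569 0.015 0.151]
48 [0.1, -2.4, 1.5, 0.0085, 0.0005, 0.0013] [0.575 0.012 0.155]
51 [0.1, -4.9, 3.1, 0.0161, 0.0014, 0.0029] [0.581 0.009 0.159]
54 [0.1, -7.5, 4.7, 0.0235, 0.0027, 0.0048] [0.588 0.005 0.162]
57 [-0.9, -10.1, 6.2, 0.0308, 0.0036, 0.0074] [0.594 0.003 0.165]
60 [-1.9, -12.7, 7.7, 0.0379, 0.0048, 0.0103] [ 0.601 -0.     0.167]
```

```bash
python3 steer.py '[[0,-1.2,0.8,0.0045,0.0002,0.0006,0.004],[0,-2.4,1.5,0.0085,0.0005,0.0013,0.004],[0,-3.7,2.3,0.0123,0.001,0.0021,0.004],[0,-4.9,3.1,0.0161,0.0014,0.0029,0.004],[0,-6.2,3.9,0.0198,0.002,0.0038,0.004],[0,-7.5,4.7,0.0235,0.0027,0.0048,0.004],[-0.4,-8.8,5.5,0.0272,0.0032,0.0061,0.004],[-0.9,-10.1,6.2,0.0308,0.0036,0.0074,0.004],[-1.4,-11.4,7,0.0344,0.0042,0.0088,0.004],[-1.9,-12.7,7.7,0.0379,0.0048,0.0103,0.004]]'
python3 - <<'E'
from h import *
s=env.get_state();print(s["ee_pos"],s["contact_force"].round(2),s["clock"],s["qpos"].round(0))
for th,p,b in ((60,64,30),(63,67,27),(66,70,24),(69,73,21),(72,76,18),(75,79,15)): rel(*tipB(th,p,b,s=.012,lat=-.005),th)
E
```

```text
clock: 17.45
ee_pos: [0.6018, -0.0001, 0.1677]
tcp_rot: [[0.806, -0.186, 0.562], [-0.397, -0.874, 0.281], [0.439, -0.45, -0.778]]
contact_force: [-0.7, 1.1, 0.2]
grip_width: 0.004
grip_force: 0.2
[ 6.01827263e-01 -9.04553095e-05  1.67733904e-01] [-0.66  1.13  0.25] 17.45 [-15.  23. 113.  64.  27.  40.]
60 [-0.0, -0.0, -0.0, -0.0007, 0.0004, 0.0002] [ 0.601 -0.     0.167]
63 [-3.0, -2.7, 1.4, 0.0069, -0.0001, 0.0026] [ 0.609 -0.002  0.169]
66 [-6.0, -5.4, 2.7, 0.0143, -0.0004, 0.0053] [ 0.616 -0.004  0.17 ]
69 [-9.0, -8.2, 3.9, 0.0216, -0.0004, 0.0085] [ 0.624 -0.006  0.171]
72 [-12.0, -11.0, 4.9, 0.0287, -0.0002, 0.012] [ 0.632 -0.008  0.171]
75 [-14.9, -13.9, 5.7, 0.0356, 0.0003, 0.0159] [ 0.639 -0.01   0.171]
```

```bash
python3 steer.py '[[-1.5,-1.3,0.7,0.0036,0,0.0012,0.004],[-3,-2.7,1.4,0.0072,0,0.0025,0.004],[-4.5,-4,2,0.0109,0,0.0038,0.004],[-6,-5.4,2.7,0.0146,0,0.0052,0.004],[-7.5,-6.8,3.3,0.0183,0,0.0068,0.004],[-9,-8.2,3.9,0.0219,0,0.0084,0.004],[-10.5,-9.6,4.4,0.0255,0,0.0101,0.004],[-12,-11,4.9,0.029,0,0.0119,0.004],[-13.5,-12.5,5.3,0.0325,0,0.0138,0.004],[-14.9,-13.9,5.7,0.0359,0,0.0158,0.004]]'
python3 - <<'E'
from h import *
s=env.get_state();print(s["ee_pos"],s["contact_force"].round(2),s["clock"],s["qpos"].round(0))
for th,p,b in ((75,79,15),(78,82,12),(81,85,10),(84,88,8)): rel(*tipB(th,p,b,s=.012,lat=-.005),th)
E
```

```text
clock: 18.45
ee_pos: [0.6396, -0.0099, 0.1712]
tcp_rot: [[0.881, -0.382, 0.28], [-0.433, -0.889, 0.15], [0.191, -0.253, -0.948]]
contact_force: [-0.2, -0.2, 0.6]
grip_width: 0.004
grip_force: 0.0
[ 0.63958915 -0.00994308  0.17122742] [-0.23 -0.2   0.58] 18.45 [-9. 28. 96. 17. 42. 94.]
75 [0.0, -0.0, 0.0, -0.0002, 0.0002, 0.0003] [ 0.639 -0.01   0.171]
78 [-3.0, -2.9, 0.7, 0.0073, -0.0007, 0.0028] [ 0.647 -0.012  0.17 ]
81 [-5.0, -5.9, 1.3, 0.0146, -0.001, 0.0054] [ 0.654 -0.015  0.169]
84 [-7.0, -8.9, 1.8, 0.0217, -0.0012, 0.0083] [ 0.662 -0.017  0.168]
```

Now past the balance point: continue gently to 83°, rest, then raise.

```bash
python3 steer.py '[[-1,-1,0.2,0.0025,0,0.0008,0.004],[-2,-2,0.5,0.005,-0.0005,0.0018,0.004],[-3,-2.9,0.7,0.0073,-0.0007,0.0028,0.004],[-4,-4.4,1,0.011,-0.001,0.0041,0.004],[-5,-5.9,1.3,0.0146,-0.001,0.0054,0.004],[-6,-7.4,1.5,0.0185,-0.001,0.0068,0.004],[-6,-7.4,1.5,0.0185,-0.001,0.0068,0.004],[-6,-7.4,1.5,0.0185,-0.001,0.0068,0.004]]'
python3 - <<'E'
from h import *
s=env.get_state();print(s["ee_pos"],s["contact_force"].round(2),s["clock"],s["qpos"].round(0))
im=env.capture("side"); sc=env.capture("scene"); cv2.imwrite("pics/s7.png",im[:,:,::-1]); cv2.imwrite("pics/sc7.png",sc[:,:,::-1])
# predicted standing case corners underside (bottom L/R, top L/R)
for n,I in (("side",im),("scene",sc)):
    c=env.get_calibration(n)
    P=np.array([BM+a*lL+[0,0,z] for a,z in ((.07,0),(-.07,0),(.07,.110),(-.07,.110))]); q=project(P,c)
    C=project(BM+[0,0,.055],c)[0]; print(n,q.round(0).tolist(),C.round(0))
    # profile across the underside centre row: brightness
    L,Rr=project(np.array([BM+a*lL+[0,0,.055] for a in np.linspace(.07,-.07,29)]),c),0
    print([int(I[int(round(v)),int(round(u))].mean()) for u,v in L])
E
```

```text
clock: 19.25
ee_pos: [0.6581, -0.0159, 0.1682]
tcp_rot: [[0.896, -0.426, 0.124], [-0.439, -0.891, 0.114], [0.063, -0.157, -0.986]]
contact_force: [0.3, -0.6, -0.7]
grip_width: 0.004
grip_force: 0.0
[ 0.65806165 -0.01588623  0.16823587] [ 0.33 -0.64 -0.73] 19.25 [ -8.  33.  86.   9.  55. 103.]
side [[289.0, 264.0], [337.0, 239.0], [287.0, 215.0], [338.0, 193.0]] [314. 228.]
[11, 11, 39, 83, 84, 58, 11, 62, 88, 87, 86, 86, 65, 29, 14, 32, 81, 85, 76, 47, 14, 83, 84, 84, 58, 11, 13, 52, 70]
scene [[302.0, 216.0], [365.0, 201.0], [300.0, 178.0], [368.0, 162.0]] [334. 190.]
[43, 9, 83, 108, 105, 112, 45, 14, 101, 112, 108, 113, 94, 74, 18, 16, 102, 109, 109, 83, 11, 24, 105, 106, 107, 42, 19, 24, 90]
```

The pixel profiles show the skids, ring and tick on the standing left case, so the stamp is confirmed. I'll raise the tool and compute the push geometry.

```bash
python3 steer.py '[[0,0,0,-0.003,0,-0.02,0.004],[0,0,0,-0.003,0,-0.06,0.03],[0,0,0,-0.003,0,-0.1,0.07],[0,0,0,-0.003,0,-0.1,0.07]]'
cat >> h.py <<'E'
UY=-14.46; uc=np.array([np.cos(np.radians(UY)),np.sin(np.radians(UY)),0]); ul=np.array([-uc[1],uc[0],0])
UO=np.array([.4146,-.3236,0])+.169*uc+.247*ul   # unit origin if front edge at -169
def inU(P): d=np.asarray(P)-UO; return np.array([d@uc,d@ul,d[2]])
def pushpose(ux,uy,z,p=60,yaw=UY): # C midpoint front corner, unit x,y
    R=toolR(yaw,p); return R,UO+ux*uc+uy*ul+[0,0,z]-R@[.0075,0,.025]
E
python3 - <<'E'
from h import *
print("uFL",inU([.5393,.1599,.03]),"stopR",inU([.7035,-.3981,.0527]),"BM",inU(BM),"L BL",inU(BM+.07*lL),"L BR",inU(BM-.07*lL),"R bm",inU([.5735,-.2545,.025]))
c=env.get_calibration("scene"); V=c["view"]; K=c["camera_matrix"]
o=-V[:3,:3].T@V[:3,3]
for uv in ((378,193),(372,192),(385,188)):
    r=V[:3,:3].T@np.array([(uv[0]-K[0,2])/K[0,0],(uv[1]-K[1,2])/K[1,1],1]); print("block",inU(o+r*(.027-o[2])/r[2]))
u=inU(BM+.003*lL); s=env.get_state(); print(s["ee_pos"],s["qpos"].round(0))
rel(*pushpose(u[0]-.10,u[1],.20),"hi"); rel(*pushpose(u[0]-.08,u[1],.055),"lo")
E
```

```text
clock: 19.75
ee_pos: [0.6444, -0.0266, 0.2728]
tcp_rot: [[0.896, -0.425, 0.133], [-0.439, -0.891, 0.112], [0.071, -0.159, -0.985]]
contact_force: [-0.4, 0.7, 0.9]
grip_width: 0.0237
grip_force: 0.0
uFL [-0.16898213  0.25232188  0.03      ] stopR [ 0.12935124 -0.2470005   0.0527    ] BM [-0.02801805  0.10495285  0.025     ] L BL [-0.01377509  0.17348852  0.025     ] L BR [-0.04226102  0.03641718  0.025     ] R bm [-0.03238815 -0.14041096  0.025     ]
block [-0.03858164  0.00154216  0.027     ]
block [-0.02973805  0.01101942  0.027     ]
block [-0.03366871 -0.01967052  0.027     ]
[ 0.64440989 -0.02661612  0.27281584] [ -9.  25.  83.   8.  65. 103.]
hi [-5.5, 24.8, -13.3, -0.1288, 0.0228, 0.0428] [0.525 0.014 0.218]
lo [-5.5, 24.8, -13.3, -0.1196, 0.0421, 0.1876] [0.544 0.009 0.073]
```

```bash
python3 - <<'E'
from h import *
u=inU(BM+.003*lL)
rel(*pushpose(u[0]-.10,u[1],.22,65),"hi"); rel(*pushpose(u[0]-.08,u[1],.055,65),"lo")
E
python3 steer.py '[[-1,4,-2,-0.02,0.004,0,0.07],[-2,8,-5,-0.045,0.008,0,0.07],[-4,13,-8,-0.07,0.012,0,0.07],[-5,18,-12,-0.1,0.018,0.01,0.07],[-5.5,19.8,-13,-0.1288,0.022,0.023,0.07],[-5.5,19.8,-13,-0.1288,0.022,0.023,0.07],[-5.5,19.8,-13,-0.1288,0.022,0.023,0.07]]'
python3 - <<'E'
from h import *
u=inU(BM+.003*lL); s=env.get_state(); print(s["qpos"].round(0),inU(s["ee_pos"]))
rel(*pushpose(u[0]-.09,u[1],.12,65),"mid"); rel(*pushpose(u[0]-.06,u[1],.055,65),"lo")
E
```

```text
hi [-6.1, 19.9, -13.0, -0.1256, 0.0191, 0.0217] [0.527 0.014 0.239]
lo [-6.1, 19.9, -13.0, -0.1179, 0.0415, 0.1862] [0.546 0.009 0.074]
clock: 20.45
ee_pos: [0.5211, 0.0138, 0.2328]
tcp_rot: [[0.881, -0.246, 0.404], [-0.228, -0.969, -0.094], [0.414, -0.009, -0.91]]
contact_force: [1.7, -0.3, -0.3]
grip_width: 0.0696
grip_force: 0.0
[ -1.   9. 115.  -9.  33. 110.] [-0.15017726  0.10631544  0.23281356]
mid [-0.6, 0.5, -0.0, -0.0246, -0.0006, 0.0913] [0.536 0.012 0.139]
lo [-0.6, 0.5, -0.0, -0.0243, 0.0001, 0.1629] [0.565 0.004 0.074]
```

```bash
python3 steer.py '[[0,0.5,0,-0.01,0,0.04,0.07],[0,0.5,0,-0.02,0,0.08,0.07],[0,0.5,0,-0.026,0,0.11,0.07],[-0.3,0.5,0,-0.026,0,0.14,0.07],[-0.3,0.5,0,-0.0243,0,0.1629,0.07],[-0.3,0.5,0,-0.0243,0,0.1629,0.07]]'
python3 - <<'E'
from h import *
u=inU(BM+.003*lL); s=env.get_state(); print(s["qpos"].round(0),inU(s["ee_pos"]+s["tcp_rot"]@[.0075,0,.025]),u,s["contact_force"])
rel(*pushpose(u[0]-.06,u[1],.055,65),"lo");rel(*pushpose(u[0]-.02,u[1],.055,65),"c1");rel(*pushpose(u[0]+.02,u[1],.055,65),"c2")
E
```

```text
clock: 21.05
ee_pos: [0.5664, 0.0029, 0.0721]
tcp_rot: [[0.878, -0.25, 0.407], [-0.228, -0.968, -0.102], [0.42, -0.004, -0.908]]
contact_force: [-0.9, 0.4, 1.1]
grip_width: 0.0698
grip_force: 0.0
[ -2.  30. 115. -24.  12. 125.] [-0.08622916  0.10715103  0.05261032] [-0.02740764  0.1078901   0.025     ] [-0.86707327  0.44315372  1.10262959]
lo [-0.2, 0.2, -0.1, -0.0001, -0.0008, -0.0026] [0.565 0.004 0.074]
c1 [-0.2, 0.2, -0.1, 0.0362, -0.0008, 0.0142] [ 0.604 -0.006  0.074]
c2 [-0.2, 0.2, -0.1, 0.0725, -0.0008, 0.031] [ 0.643 -0.016  0.074]
```

```bash
python3 steer.py '[[0,0,0,0.009,0,0.0015,0.07],[0,0,0,0.0227,0,0.008,0.07],[0,0,0,0.0354,0,0.0139,0.07],[0,0,0,0.0408,0,0.0164,0.07],[0,0,0,0.0444,0,0.0181,0.07],[0,0,0,0.048,0,0.0198,0.07],[0,0,0,0.0508,0,0.0211,0.07],[0,0,0,0.0535,0,0.0223,0.07],[0,0,0,0.0562,0,0.0235,0.07],[0,0,0,0.059,0,0.0248,0.07]]'
python3 - <<'E'
from h import *
s=env.get_state(); print(s["qpos"].round(0),inU(s["ee_pos"]+s["tcp_rot"]@[.0075,0,.025]),s["contact_force"].round(1))
E
```

```text
clock: 22.05
ee_pos: [0.6268, -0.0122, 0.0765]
tcp_rot: [[0.878, -0.249, 0.408], [-0.227, -0.968, -0.101], [0.421, -0.004, -0.907]]
contact_force: [-5.5, -0.5, 2.4]
grip_width: 0.0703
grip_force: 2.3
[ -4.  33. 106. -15.  16. 115.] [-0.0239699   0.10758898  0.05695215] [-5.5 -0.5  2.4]
```

```bash
python3 steer.py '[[0,0,0,0.0018,0,0.0008,0.07],[0,0,0,0.0036,0,0.0017,0.07],[0,0,0,0.0054,0,0.0025,0.07],[0,0,0,0.0072,0,0.0034,0.07],[0,0,0,0.009,0,0.0042,0.07],[0,0,0,0.0108,0,0.005,0.07]]'
python3 - <<'E'
from h import *
s=env.get_state(); print(inU(s["ee_pos"]+s["tcp_rot"]@[.0075,0,.025]),s["contact_force"].round(1),s["ft_torque"].round(2))
im=env.capture("side"); cv2.imwrite("pics/s8.png",im[:,:,::-1]); c=env.get_calibration("side")
# skid edges at two heights: find dark strips along lateral lines on the underside plane (assumed squared, ux=C-5mm)
ux=inU(s["ee_pos"]+s["tcp_rot"]@[.0075,0,.025])[0]-.003
for z in (.012,.098):
    q=project(np.array([UO+ux*uc+(.108+a)*ul+[0,0,.025+z] for a in np.linspace(.085,-.085,35)]),c)
    print(z,[int(im[int(round(v)),int(round(u))].mean()) for u,v in q])
E
```

```text
clock: 22.65
ee_pos: [0.6391, -0.0152, 0.0767]
tcp_rot: [[0.878, -0.249, 0.41], [-0.227, -0.969, -0.101], [0.422, -0.004, -0.907]]
contact_force: [-2.4, -0.4, -0.1]
grip_width: 0.0702
grip_force: 1.4
[-0.01128356  0.10781261  0.05717893] [-2.4 -0.4 -0.1] [ 0.06  0.71 -0.23]
0.012 [75, 88, 12, 13, 13, 69, 92, 83, 86, 90, 91, 90, 87, 84, 86, 88, 87, 85, 85, 85, 85, 84, 84, 84, 80, 50, 70, 82, 58, 62, 44, 50, 69, 72, 71]
0.098 [79, 90, 28, 14, 14, 74, 88, 89, 88, 89, 89, 67, 20, 19, 20, 20, 20, 19, 18, 19, 19, 25, 20, 19, 20, 24, 75, 88, 88, 89, 89, 88, 88, 89, 88]
```

The case is upright (left skid at the same lateral place low and high) and moving with about 2.4 N. I'll go on over the rollers.

```bash
python3 steer.py '[[0,0,0,0.0023,0,0.0011,0.07],[0,0,0,0.0045,0,0.0021,0.07],[0,0,0,0.0068,0,0.0032,0.07],[0,0,0,0.0091,0,0.0042,0.07],[0,0,0,0.0113,0,0.0053,0.07],[0,0,0,0.0136,0,0.0064,0.07],[0,0,0,0.0159,0,0.0074,0.07],[0,0,0,0.0181,0,0.0085,0.07],[0,0,0,0.0204,0,0.0095,0.07],[0,0,0,0.0227,0,0.0106,0.07]]'
python3 steer.py '[[0,0,0,0.0023,0,0.0011,0.07],[0,0,0,0.0045,0,0.0021,0.07],[0,0,0,0.0068,0,0.0032,0.07],[0,0,0,0.0091,0,0.0042,0.07],[0,0,0,0.0113,0,0.0053,0.07],[0,0,0,0.0136,0,0.0064,0.07],[0,0,0,0.0159,0,0.0074,0.07],[0,0,0,0.0181,0,0.0085,0.07],[0,0,0,0.0204,0,0.0095,0.07],[0,0,0,0.0227,0,0.0106,0.07]]'
python3 - <<'E'
from h import *
s=env.get_state(); print(s["qpos"].round(0),inU(s["ee_pos"]+s["tcp_rot"]@[.0075,0,.025]),s["contact_force"].round(1),s["ft_torque"].round(2))
E
```

```text
clock: 23.7
ee_pos: [0.6635, -0.0214, 0.0767]
tcp_rot: [[0.878, -0.249, 0.41], [-0.227, -0.969, -0.101], [0.422, -0.004, -0.906]]
contact_force: [-2.9, 1.2, -1.0]
grip_width: 0.0694
grip_force: 1.0
clock: 24.7
ee_pos: [0.6878, -0.0277, 0.0768]
tcp_rot: [[0.877, -0.249, 0.41], [-0.227, -0.969, -0.101], [0.422, -0.004, -0.906]]
contact_force: [-1.0, 0.2, -0.0]
grip_width: 0.0702
grip_force: 0.7
[ -5.  38.  97. -11.  21. 109.] [0.03898626 0.10788347 0.05732734] [-1.   0.2 -0. ] [ 0.07  0.48 -0.01]
```

```bash
python3 steer.py '[[0,0,0,0.0023,0,0.0011,0.07],[0,0,0,0.0045,0,0.0021,0.07],[0,0,0,0.0068,0,0.0032,0.07],[0,0,0,0.0091,0,0.0042,0.07],[0,0,0,0.0113,0,0.0053,0.07],[0,0,0,0.0136,0,0.0064,0.07],[0,0,0,0.0159,0,0.0074,0.07],[0,0,0,0.0181,0,0.0085,0.07],[0,0,0,0.0204,0,0.0095,0.07],[0,0,0,0.0227,0,0.0106,0.07]]'
python3 steer.py '[[0,0,0,0.0014,0,0.0006,0.07],[0,0,0,0.0027,0,0.0013,0.07],[0,0,0,0.0041,0,0.0019,0.07],[0,0,0,0.0054,0,0.0025,0.07]]'
python3 - <<'E'
from h import *
s=env.get_state(); print(inU(s["ee_pos"]+s["tcp_rot"]@[.0075,0,.025]),s["contact_force"].round(1),s["ft_torque"].round(2))
E
```

```text
clock: 25.7
ee_pos: [0.7118, -0.0339, 0.0765]
tcp_rot: [[0.878, -0.249, 0.409], [-0.227, -0.969, -0.101], [0.422, -0.004, -0.907]]
contact_force: [-3.1, 0.4, 0.6]
grip_width: 0.0697
grip_force: 1.4
clock: 26.1
ee_pos: [0.7176, -0.0353, 0.0767]
tcp_rot: [[0.878, -0.249, 0.41], [-0.227, -0.969, -0.101], [0.422, -0.004, -0.907]]
contact_force: [-3.3, -0.8, 0.8]
grip_width: 0.07
grip_force: 1.6
[0.06978284 0.10790147 0.0572525 ] [-3.3 -0.8  0.8] [ 0.03  0.65 -0.02]
```

```bash
python3 steer.py '[[0,0,0,0.0009,0,0.0004,0.07],[0,0,0,0.0018,0,0.0008,0.07],[0,0,0,0.0027,0,0.0013,0.07],[0,0,0,0.0036,0,0.0017,0.07]]'
python3 steer.py '[[0,0,0,0.0009,0,0.0004,0.07],[0,0,0,0.0018,0,0.0008,0.07]]'
python3 steer.py '[[0,0,0,0.0009,0,0.0004,0.07],[0,0,0,0.0018,0,0.0008,0.07]]'
python3 - <<'E'
from h import *
s=env.get_state(); print(inU(s["ee_pos"]+s["tcp_rot"]@[.0075,0,.025]),s["contact_force"].round(1),s["ft_torque"].round(2))
E
```

```text
clock: 26.5
ee_pos: [0.7215, -0.0363, 0.0767]
tcp_rot: [[0.878, -0.249, 0.41], [-0.227, -0.969, -0.101], [0.422, -0.004, -0.906]]
contact_force: [-4.2, -0.9, 1.3]
grip_width: 0.0698
grip_force: 1.7
clock: 26.7
ee_pos: [0.7233, -0.0368, 0.0767]
tcp_rot: [[0.878, -0.249, 0.41], [-0.227, -0.969, -0.101], [0.422, -0.004, -0.907]]
contact_force: [-4.6, -0.2, 1.1]
grip_width: 0.0703
grip_force: 1.7
clock: 26.9
ee_pos: [0.7253, -0.0373, 0.0768]
tcp_rot: [[0.878, -0.249, 0.41], [-0.227, -0.969, -0.101], [0.422, -0.004, -0.906]]
contact_force: [-4.0, 0.2, 2.0]
grip_width: 0.0698
grip_force: 1.9
[0.07770515 0.10790702 0.05731165] [-4.   0.2  2. ] [ 0.1   0.63 -0.01]
```

```bash
for i in 1 2; do :; done; python3 steer.py '[[0,0,0,0.0009,0,0.0004,0.07],[0,0,0,0.0018,0,0.0008,0.07]]' | grep -E "ee_pos|contact"
python3 steer.py '[[0,0,0,0.0009,0,0.0004,0.07],[0,0,0,0.0018,0,0.0008,0.07]]'| grep -E "ee_pos|contact"
python3 - <<'E'
from h import *
s=env.get_state(); print(inU(s["ee_pos"]+s["tcp_rot"]@[.0075,0,.025]),s["contact_force"].round(1),s["ft_torque"].round(2))
mosaic("m2")
E
```

```text
ee_pos: [0.7269, -0.0376, 0.0767]
contact_force: [-8.9, 2.7, 4.1]
ee_pos: [0.7279, -0.0376, 0.0765]
contact_force: [-18.2, 6.2, 11.5]
[0.08023925 0.10830984 0.05693038] [-18.2   6.2  11.5] [ 0.84  2.19 -0.22]
```

The force rose sharply (18 N) at unit x of about 0.080, so the case is on the stop. I'll back straight off, slowly at first.

```bash
python3 steer.py '[[0,0,0,-0.0009,0,-0.0004,0.07],[0,0,0,-0.0018,0,-0.0008,0.07],[0,0,0,-0.0036,0,-0.0017,0.07],[0,0,0,-0.0072,0,-0.0034,0.07],[0,0,0,-0.02,0,-0.0093,0.07],[0,0,0,-0.045,0,-0.021,0.07],[0,0,0,-0.08,0,-0.0373,0.07],[0,0,0,-0.1,0,-0.05,0.07],[0,0,0,-0.1,0,-0.08,0.07],[0,0,0,-0.1,0,-0.12,0.07]]'
python3 - <<'E'
from h import *
a=env.capture("side")[110:310,245:445]; b=env.capture("scene")[80:280,250:515]; w=env.capture("wrist"); s=env.get_state(); print(s["ee_pos"],s["contact_force"].round(1))
m=np.zeros((600,800,3),np.uint8); m[:300,:300]=cv2.resize(a,(300,300)); m[:300,300:698]=cv2.resize(b,(398,300)); m[300:,:400]=cv2.resize(w,(400,300))
m[300:,400:]=cv2.resize(b[0:110,0:147],(400,300),interpolation=cv2.INTER_CUBIC)
cv2.imwrite("pics/m3.png",m[:,:,::-1])
E
```

```text
clock: 28.45
ee_pos: [0.5908, -0.0033, 0.143]
tcp_rot: [[0.879, -0.249, 0.408], [-0.227, -0.969, -0.101], [0.42, -0.004, -0.907]]
contact_force: [1.0, -0.0, 0.5]
grip_width: 0.0703
grip_force: 0.0
[ 0.5927403  -0.00327305  0.14574849] [-0.1 -0.4 -0.8]
```

View pics/m3.png

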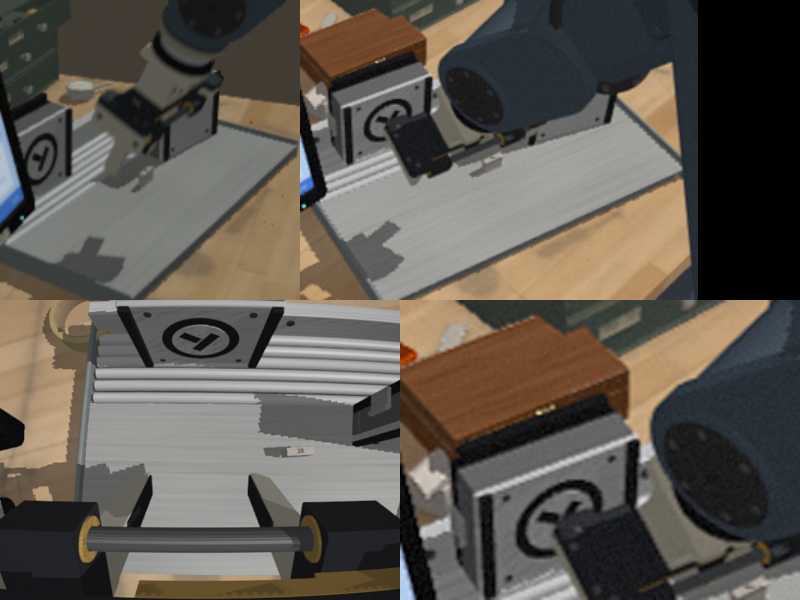

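The mosaic shows the stamped case upright at the stop with the stamp facing the robot. The plain case is still standing on the plate and the gauge block is untouched. I'll check squareness from the skid feet and the gap to the stop in the wrist image.

```bash
python3 - <<'E'
from h import *
w=env.capture("wrist"); c=env.get_calibration("wrist"); V=c["view"];K=c["camera_matrix"]; o=-V[:3,:3].T@V[:3,3]
m=((w.max(2)<45)*255).astype(np.uint8); m[130:]=0
n,lab,st,ce=cv2.connectedComponentsWithStats(m)
def gnd(uv,z=.025):
    d=np.array([(uv[0]-K[0,2])/K[0,0],(uv[1]-K[1,2])/K[1,1]]); s=d.copy()
    for _ in range(5): s=d/(1+c["k1"]*(s@s))
    r=V[:3,:3].T@np.r_[s,1]; return inU(o+r*(z-o[2])/r[2])
for i in range(1,n):
    if st[i,4]>300:
        ys,xs=np.where(lab==i); b=ys.max(); print(st[i],"foot",xs[ys>=b-1].mean(),b,gnd((xs[ys>=b-1].mean(),b+.5)).round(4))
# roller lines: bright-dark profile at two columns beside case
g=cv2.cvtColor(w,cv2.COLOR_RGB2GRAY).astype(int)
for col in (180,220,430,460): 
    rows=[r for r in range(60,170) if g[r,col]>215 and g[r,col]>=g[r-1,col] and g[r,col]>g[r+1,col]]; print(col,[(r,*gnd((col,r))[:2].round(4)) for r in rows][:8])
E
```

```text
[ 186    8   58   98 1766] foot 237.7391304347826 105 [0.0752 0.1715 0.025 ]
[ 398    9   56   98 1745] foot 403.2608695652174 106 [0.0742 0.0464 0.025 ]
[ 259   27  124   65 2588] foot 321.63829787234044 91 [0.0862 0.108  0.025 ]
[309  52  42  28 439] foot 318.75 79 [0.0962 0.1102 0.025 ]
180 []
220 []
430 []
460 []
```

```bash
python3 -c "
from workcell import env
print(env.finish_job())"
```

```text
the job is handed in; nothing more can be done
None
```

I tipped both cases onto their back edges and pushed the stamped one (the left) over the rollers to the stop. It stands there with the stamp facing the robot, square within about 0.5°, and the plain case still stands on the plate. I handed the job in at about 28.5 s on the robot clock and got no verdict back.

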